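# Pack the sampling case and latch it

## Robot

A 7-joint arm with a two-finger parallel gripper is mounted at the origin on a cart in front of the work surface, level with it; the furniture and walls round the work are solid. World frame = base frame: x ahead of the robot, y to its left, z up, the work surface at z = 0. Lengths are in m, angles in rad, forces in N, time in s.
With the tool pointing down it reaches from about 0.4 to 0.875 m from the base axis. Payload 19.3 kg.
Tool frame: the origin (TCP) lies at the very end of the fingers, on their centre line; the grasp point (between the pads) lies 19 mm behind it; z points along the fingers, y is the direction in which the jaws open and shut (so a half turn about z gives the same grasp; the last joint's range is limited). The gripper opens to 85 mm and grips with 20 to 120 N. Pads are 22 mm wide; open, the fingers measure 114 mm over their backs; the gripper's body (76 mm by 85 mm) begins 54 mm behind the grasp point. The pads swing forward as they close: fully open they stand 13 mm farther back than shut.
Start: joints at [-0.07, 0.521, -0.036, 1.599, 0.021, 1.021, -0.113], TCP at [0.625, -0, 0.231] pointing down, gripper open.
Joint ranges: [-2.91, 2.91], [-0.3, 2.13], [-1.5, 1.42], [0.17, 2.43], [-1.26, 4.41], [0.16, 1.93], [-2.52, 2.52]. Speed limits (rad/s): [1.89, 1.89, 2.39, 2.39, 3.01, 3.01, 3.01].

## Interface

Orientations are given as [roll, pitch, yaw] about the fixed x, y, z axes, in that order (R = Rz(yaw) Ry(pitch) Rx(roll)).
In Python, from workcell import bot gives the robot as it stands. The module is installed in compiled form; this text tells all that it offers.
- The arm moves only by the shell command python3 -m inch 'ROWS' [FORCE]. ROWS is JSON, a list of rows, each an object of numbers: "dx", "dy", "dz": the shift along the tool's x, y, z in mm; "rx", "ry", "rz": the turn, a rotation vector about the tool's x, y, z in rad; "hand": the closure, from -1 (fully open) to 1 (shut), so that 0 is half open. In form: [{"dx": .., "dy": .., "dz": .., "rx": .., "ry": .., "rz": .., "hand": ..}, ...]. A call has 1 to 10 rows; each row shifts and turns the commanded pose from where the row before left it, along the tool's axes as they then stand; what a row does not reach is not made up. A row lasts 1/10 s, in which the tool goes at most 50 mm and 8.59 degrees, less where a joint would pass 70% of its speed; a pose out of reach is approached as far as the arm can. A call with a gripper value outside its range is refused whole. The fingers move at their own pace and stop on an object; FORCE is the grip in N (left out, the last holds). Time passes only in rows, so rows that do not move let the fingers close. It gives the time, the measured TCP pose, the force and the opening at its end, in the units of the state.
- bot.observe(): the state, without advancing time (a new reading comes with each control period).
- bot.grab_frame(name): name is "scene" or "side" or "wrist"; returns (picture, depth): 400x640x3 uint8, red, green, blue; 400x640 float32, m along the optical axis (not along the pixel's ray), 0 where there is no reading.
- bot.get_calibration(name): a dict with "vertical_fov" (degrees; the focal length in pixels is half the picture's height over the tangent of half this angle, whatever the lens; pixels are square), "cx", "cy" (the principal point, pixels), "origin" and "orientation" of the camera in the world. Camera axes: x right, y down, z forward; pixel columns grow to the right and rows downward; lengths in m; the calibration is good to about 2 mm. A picture is of the moment at which its call begins: read the wrist's pose just before it. get_calibration takes no time and is no camera call; for the wrist camera it gives the pose at the moment of the call.
- bot.job_done(): hands the job in, once; it reports no verdict.
Trained networks look in the newest picture that a camera, given by its name, has taken for a name from the list of things; names that differ only in an ending like _2 or _b are one class to them, and where a whole thing is asked for, a point or a joint stands for the part that bears it (a point fixed in the world has none). Each returns a list of dicts, best first, with "score" (0 to 1); they miss things now and then, are a little off and sometimes report something else, mostly with a low value. They report only what shows in the picture. A call takes as long as a camera call. They do not tell look-alikes from the thing itself.
- bot.trace(camera, target): "region" (400x640 bool, what is visible of it) and "box" ([left, top, right, bottom] in pixels, round what is visible of it).
- bot.tip_of(camera, target): "centre" ([row, column] in pixels: a listed point, or the origin of a listed thing).
The state is a dict: "clock": time; "qpos": joint angles; "qd": joint speeds; "joint_efforts": joint torques, N m; "position": TCP position; "tool_rot": TCP orientation; "force": force on the tool from outside, world axes, zero at the start; "moment": the same for the moment, N m; "grip_width": finger opening in m.
Only numpy, scipy, OpenCV 4.12 (cv2) and the standard library are available. Lean on these libraries where they do the work, as an engineer would, in place of code of your own. Each camera call takes 0.05 s, during which the arm holds its last target.

## Task

Get the sampling case ready for the field round: stand the short bottle from the worktop upright in the empty square well of the case beside its twin, and lay the marker flat in the long shallow tray in front of the wells. Then fold the lid all the way shut and swing the latch on its front down over the keeper until it snaps home. Keep the bottle upright on the way, and leave the other things where they are.

Things in the scene. Friction and masses are not known exactly. Their poses are not given: they have to be found in the camera images.
- case: grey moulded case, fixed, 118 mm deep (x), 210 mm wide (y), walls 3 mm, rim 68 mm high; flush black foam with two square wells at the back (centres x +23, y +50 and -50 mm, 60 x 60 mm, floor 6 mm high) and a long tray in front. Origin: centre of the underside; x from its front (latch side, towards the robot) to its back (hinge side), y to its left, z up
- well (a point): centre of the floor of the empty well (the one at y = +50 mm); 60 x 60 mm wide, 62 mm deep below the rim
- tray (a point): centre of the floor of the marker tray: 36 mm (case x) by 156 mm (case y), floor 10 mm below the rim, at 58 mm height; a marker lies in it along the case's y and stands a few mm proud of the rim
- bottle: short screw-cap bottle standing on the worktop, body 48 mm in diameter up to 68 mm, shoulder and cap above to 102 mm (graspable cap/neck 24 mm thick from 70 to 102 mm, square to the bottle's x and y). Origin: centre of its underside. 0.14 kg. It must be held by the cap to go into the well.
- twin_bottle: an equal bottle that already stands in the case's other well (y = -50 mm); stays there
- marker: capped felt marker lying on the worktop, 134 mm long (its y axis), 12 mm wide (x; the graspable barrel is 10 mm), 14 mm high. Origin: middle of its underside.
- lid (a joint): lid of the case, hinged on the back rim: 0 = shut, grows as it opens (about 1.85 rad at the start, leaning back). The lid is a shell 118 mm deep, 210 mm wide, 48 mm high when shut (its top then at 116 mm height). The hinge is stiff: the lid stays where it is left. 0.3 kg
- lid_hinge (a point): middle of the lid's hinge line (on the back wall's outer face, 68 mm high; 59 mm behind the case's origin); the axis runs along the case's y
- lid_edge (a point): middle of the outer front edge of the lid's top: with the lid shut 59 mm in front of the case's origin and 116 mm high; with the lid open it is the rearmost upper edge of the lid. The open lid is pushed over from behind, beside the latch that stands up there in the middle (30 mm to either side, up to 80 mm above the lid)
- latch (a joint): steel latch on the lid's front, plate 34 mm wide, 59 mm long: 0 = hanging down the case's front, its turned-in lip snapped in behind the keeper's sprung nose; grows as it swings out and up (1.57 = straight out, once the lid is shut). Stiff, stays where left. The last 0.2 rad go against a spring (about 6 N at the tab), and only if the lid is fully shut
- latch_hinge (a point): middle of the latch's hinge axis: on the lid's front, 12 mm off its face; 100 mm high with the lid shut; the axis runs along the case's y
- latch_tab (a point): crest of the thumb rib across the latch plate's outer face, where it is pressed: 40 mm along the plate from the hinge, 15 mm outside the line through the hinge (latch hanging: 60 mm high, 27 mm in front of the case's front wall)
- keeper_front (a point): middle of the front face of the keeper, the steel block on the front wall of the case (34 mm wide, 14 mm high, stands out 17 mm, 57 mm high), over which the latch swings
- pen: thin black pen, 145 mm long, lying near the front edge of the worktop; not part of the job
- timer: small flat lab timer, 62 x 66 x 18 mm, lying near the front edge of the worktop; not part of the job
Things that resemble listed ones, but are neither listed nor needed, are in the scene too. Leave any blue or red look-alike of the bottle alone.

How it is judged:
By the outcome, as a careful person would: the job done as asked, in the order asked, and still so for the second after the job is handed in, with the robot touching nothing.
It also fails if it takes over 67 s, if anything falls off the work surface, if the arm or the gripper's body presses on something with over 40 N, if the wrist force passes 120 N, or if a joint passes its speed limit or range.

## Working session

There is one attempt and no reset: what is moved stays moved. The work goes in short steps, Python scripts to look and compute and a shell command to move; the robot and the scene stay as the last step left them, time stands still between calls to the robot, and variables do not carry over. Pictures are saved under pics/ and viewed, and the job is handed in when it is done.

```bash
mkdir -p pics
cat > h.py <<'E'
import numpy as np, cv2
from workcell import bot
from scipy.spatial.transform import Rotation as R
def cal(n):
    c=bot.get_calibration(n); return c
def camR(c):
    o=np.array(c['orientation'],float)
    return o if o.shape==(3,3) else R.from_euler('xyz',o).as_matrix()
def grab(n,save=None):
    c=cal(n); p,d=bot.grab_frame(n)
    if save: cv2.imwrite('pics/'+save+'.png',p[:,:,::-1])
    return c,p,d
def f(c): return 200/np.tan(np.radians(c['vertical_fov'])/2)
def pt(c,r,col,z):
    k=f(c); v=np.array([(col-c['cx'])/k,(r-c['cy'])/k,1])*z
    return camR(c)@v+np.array(c['origin'])
def cloud(c,d):
    k=f(c); r,q=np.mgrid[:400,:640]
    v=np.stack([(q-c['cx'])/k*d,(r-c['cy'])/k*d,d],-1)
    w=v@camR(c).T+np.array(c['origin']); w[d==0]=np.nan
    return w
def proj(c,P):
    v=camR(c).T@(np.array(P)-np.array(c['origin'])); k=f(c)
    return v[1]/v[2]*k+c['cy'], v[0]/v[2]*k+c['cx']
E
python3 - <<'E'
from h import *
print(bot.observe())
for n in ['scene','side','wrist']:
    c,p,d=grab(n,n+'0'); print(n,c); np.savez('/tmp/'+n+'0',p=p,d=d,w=cloud(c,d))
E
```

```text
{'clock': 0.0, 'qpos': array([-0.07023286,  0.52202707, -0.03629828,  1.59999091,  0.02121119,
        1.0210676 , -0.11278961]), 'qd': array([ 0.00042359, -0.00019844, -0.00149437, -0.00059486, -0.0005927 ,
        0.00126478, -0.00068932]), 'joint_efforts': array([-4.24098413e-03, -9.27110124e+01,  1.97758444e+00, -3.69928443e+01,
        1.76317629e-02,  8.19846697e-03, -6.58496788e-05]), 'position': array([ 6.24678923e-01, -3.50239471e-05,  2.30724038e-01]), 'tool_rot': array([-3.14048950e+00,  1.01490378e-04,  1.57080995e+00]), 'force': array([ 0.35624433, -0.27135977,  0.1022374 ]), 'moment': array([-0.04666059, -0.01040098,  0.01997609]), 'grip_width': 0.08547851786059006}
scene {'vertical_fov': 51.562947550708785, 'cx': 319.25478262885275, 'cy': 200.588532476021, 'origin': array([0.1323021 , 0.62011801, 0.8864016 ]), 'orientation': array([-2.4026437 ,  0.01141145, -2.59032569])}
side {'vertical_fov': 45.98855022041869, 'cx': 318.3113484532838, 'cy': 202.13797281222674, 'origin': array([-0.03672485, -0.74148562,  0.61325687]), 'orientation': array([-2.07665742,  0.01342073, -0.61671918])}
wrist {'vertical_fov': 61.58433389159675, 'cx': 324.73173765555083, 'cy': 198.60227153694834, 'origin': array([0.62379452, 0.0708305 , 0.37275894]), 'orientation': array([2.85832767e+00, 1.40284658e-03, 1.35519401e-03])}
```

View pics/scene0.png

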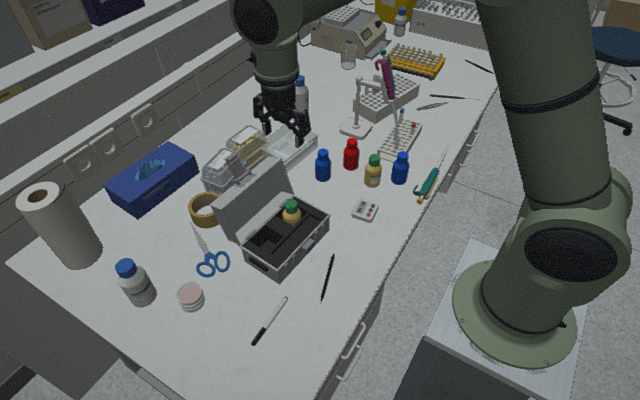

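View pics/side0.png

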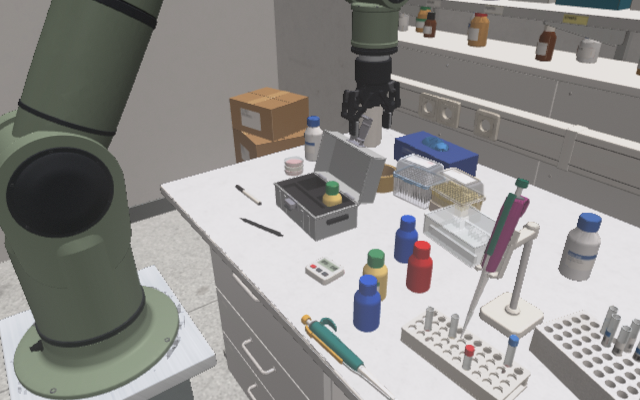

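View pics/wrist0.png

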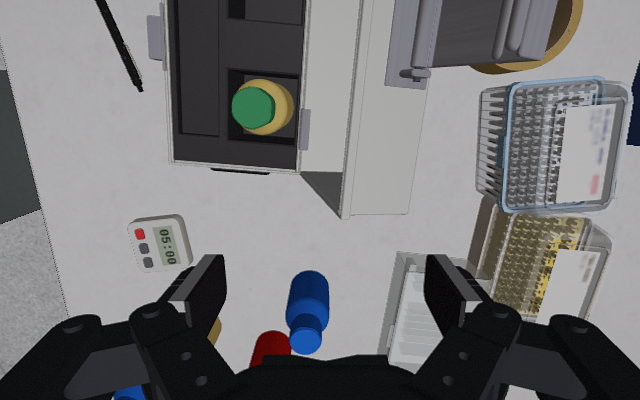

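Scene picture: the case is at about (285,235) with the lid open. The yellow, green-capped bottle at (373,170) [side (375,275)] matches the twin. Its blue and red look-alikes are at (323,165), (400,168) and (351,154). The white, black-capped marker is at (270,320), the thin black pen at (328,277) and the timer at (365,210).

Run:
```python
from h import *
S=np.load('/tmp/scene0.npz');D=np.load('/tmp/side0.npz');W=np.load('/tmp/wrist0.npz')
def show(nm,M,box):
    l,t,r,b=box
    im=cv2.resize(M['p'][t:b,l:r,::-1],None,fx=4,fy=4,interpolation=cv2.INTER_CUBIC);return im
a=show('',S,(235,140,435,260)); b=show('',S,(235,250,355,350))
cv2.imwrite('pics/crop1.png',a[:600,:800]);cv2.imwrite('pics/crop2.png',b)
for cam,M in (('scene',S),('side',D),('wrist',W)):
    for t in ['bottle','marker','case','well','tray','lid_hinge','lid_edge','latch_hinge','latch_tab','keeper_front','twin_bottle']:
        try:
            rs=bot.tip_of(cam,t)[:3]
            for q in rs:
                r,c=q['centre']; ri,ci=int(round(r)),int(round(c))
                print(cam,t,round(q['score'],2),round(r,1),round(c,1),np.round(M['w'][min(ri,399),min(ci,639)],3))
        except Exception as e: print(cam,t,e)
print(bot.observe()['clock'])
```

```text
scene bottle 0.96 180.3 372.4 [ 0.459 -0.187  0.031]
scene bottle 0.77 173.4 323.9 [ 0.59  -0.133  0.04 ]
scene bottle 0.65 179.7 398.6 [ 0.394 -0.235  0.024]
scene marker 0.62 321.1 268.4 [0.463 0.321 0.015]
scene case 0.58 244.2 287.2 [0.527 0.148 0.06 ]
scene well 0.95 251.6 267.8 [0.549 0.196 0.068]
scene lid_hinge 0.83 220.2 267.4 [0.61  0.118 0.07 ]
scene lid_hinge 0.62 244.5 312.6 [0.474 0.112 0.055]
scene lid_hinge 0.47 213.6 365.1 [ 0.422 -0.074  0.014]
scene lid_edge 0.71 179.6 241.0 [0.679 0.112 0.174]
scene latch_hinge 0.63 175.3 240.2 [0.684 0.107 0.184]
scene latch_hinge 0.43 246.4 312.4 [0.475 0.115 0.05 ]
scene latch_tab 0.69 163.5 233.0 [0.701 0.106 0.212]
scene keeper_front 0.45 246.8 310.9 [0.474 0.121 0.053]
scene twin_bottle 0.56 224.8 294.4 [0.552 0.082 0.049]
side bottle 0.93 286.0 413.7 [ 0.536 -0.247  0.014]
side bottle 0.92 325.7 365.6 [ 0.386 -0.277  0.016]
side bottle 0.86 295.8 373.2 [ 0.402 -0.274  0.074]
side marker 0.51 198.5 246.3 [ 0.453  0.308 -0.002]
side marker 0.33 272.2 323.1 [ 0.416 -0.106  0.016]
side case 0.78 219.1 314.5 [0.478 0.014 0.063]

[... 477 characters left out ...]
39.4 271.4 [ 0.557 -0.214  0.02 ]
wrist bottle 0.63 325.8 203.5 [ 0.581 -0.005  0.272]
wrist bottle 0.58 290.4 309.5 [ 0.608 -0.128  0.049]
wrist marker 0.52 55.8 251.8 [0.562 0.107 0.066]
wrist marker 0.39 33.6 425.8 [0.675 0.103 0.187]
wrist case 0.79 53.6 249.9 [0.56  0.109 0.066]
wrist well 0.95 0.0 275.5 [0.576 0.165 0.007]
wrist tray 0.75 44.1 200.5 [0.515 0.118 0.057]
wrist lid_hinge 0.67 47.2 308.8 [0.61  0.114 0.069]
wrist lid_edge 0.57 38.8 434.8 [0.681 0.102 0.18 ]
wrist latch_hinge 0.59 29.0 426.6 [0.675 0.106 0.187]
wrist latch_tab 0.85 19.6 512.1 [0.692 0.1   0.236]
wrist keeper_front 0.73 39.2 154.4 [0.48  0.12  0.065]
wrist twin_bottle 0.66 104.7 272.4 [0.582 0.068 0.1  ]
1.8
```

View pics/crop1.png

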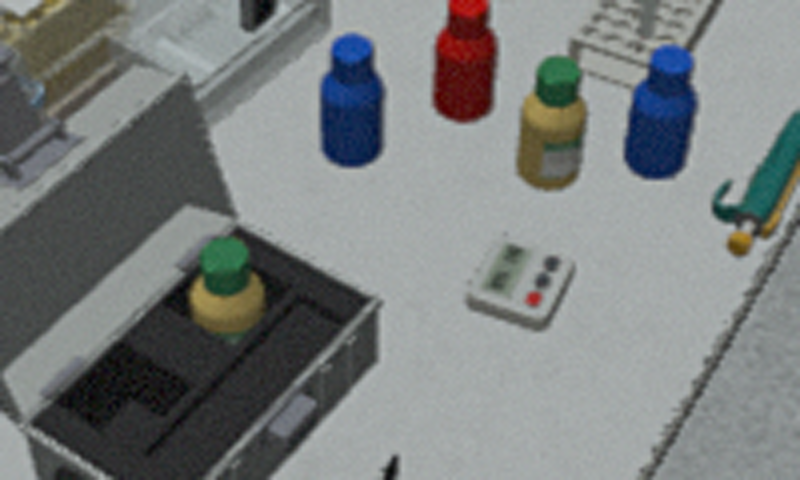

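View pics/crop2.png

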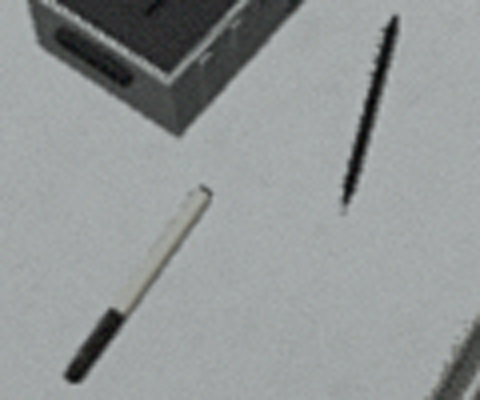

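Crop 1 confirms the target: the only yellow, green-capped bottle on the worktop, at scene (373,170). Crop 2 shows the marker at (252–287, 297–345), thick and white with a black cap; the thin pen is a separate item. Next, exact poses.

Run:
```python
from h import *
M={n:np.load('/tmp/%s0.npz'%n) for n in ('scene','side','wrist')}
M={n:(m['p'],m['d'],m['w']) for n,m in M.items()}
def hsv(p): return cv2.cvtColor(p,cv2.COLOR_RGB2HSV).astype(int)
for n in M:
    p,d,w=M[n];h=hsv(p)
    g=(h[...,0]>50)&(h[...,0]<90)&(h[...,1]>120)&(w[...,2]>0.06)&(w[...,2]<.12)
    for nm,b in (('bottle',(0.36,.55,-.33,-.12)),('twin',(.5,.65,.0,.13))):
        m=g&(w[...,0]>b[0])&(w[...,0]<b[1])&(w[...,1]>b[2])&(w[...,1]<b[3])
        q=w[m]
        if len(q)>5:
            top=q[q[:,2]>np.percentile(q[:,2],60)]
            print(n,nm,len(q),'med',np.median(q,0).round(4),'min',q.min(0).round(3),'max',q.max(0).round(3),'top',(top.min(0)/2+top.max(0)/2).round(4))
    # front wall
    fr=(w[...,1]>.03)&(w[...,1]<.2)&(w[...,0]>.485)&(w[...,0]<.508)&(w[...,2]>.015)&(w[...,2]<.055)
    q=w[fr]
    if len(q)>20: 
        pf=np.polyfit(q[:,1],q[:,0],1); r=q[:,0]-np.polyval(pf,q[:,1]); k=abs(r)<.004; pf=np.polyfit(q[k,1],q[k,0],1); print(n,'front x=',pf, 'y',q[:,1].min(),q[:,1].max(),k.sum())
    for lo,hi,s in ((-.02,.03,'right'),(.2,.24,'left')):
        e=(w[...,0]>.51)&(w[...,0]<.6)&(w[...,1]>lo)&(w[...,1]<hi)&(w[...,2]>.015)&(w[...,2]<.06)
        q=w[e]
        if len(q)>20:
            pf=np.polyfit(q[:,0],q[:,1],1);r=q[:,1]-np.polyval(pf,q[:,0]);k=abs(r)<.004;pf=np.polyfit(q[k,0],q[k,1],1); print(n,s,'y=',pf,np.polyval(pf,.555),k.sum())
    # marker
    m=(w[...,0]>.36)&(w[...,0]<.56)&(w[...,1]>.22)&(w[...,1]<.42)&(w[...,2]>.006)&(w[...,2]<.03)
    q=w[m]
    if len(q)>10:
        print(n,'marker',len(q),q.mean(0).round(4),q.min(0).round(3),q.max(0).round(3)); 
        a=np.linalg.eigh(np.cov(q[:,:2].T))[1][:,1];print(a, (q[:,:2]-q[:,:2].mean(0))@a @ np.zeros(len(q)) , np.ptp((q[:,:2])@a))
    # lid outer/top
    t=(w[...,0]>.6)&(w[...,0]<.73)&(w[...,1]>-.02)&(w[...,1]<.24)&(w[...,2]>.15)&(w[...,2]<.27)
    q=w[t]
    if len(q): print(n,'lid z>0.15',len(q),q.min(0).round(3),q.max(0).round(3))
    wt=(w[...,0]>.42)&(w[...,0]<.47)&(w[...,1]>.1)&(w[...,1]<.2); print('table',np.nanmedian(w[wt][:,2]) if wt.any() else None)
```

```text
scene bottle 89 med [ 0.4648 -0.1967  0.1012] min [ 0.453 -0.217  0.083] max [ 0.478 -0.186  0.107] top [ 0.466  -0.203   0.1044]
scene twin 124 med [0.5651 0.072  0.1078] min [0.533 0.054 0.06 ] max [0.603 0.084 0.111] top [0.5678 0.0677 0.1099]
scene front x= [0.08054015 0.48173024] y 0.030337210348226784 0.19992434324755748 265
scene left y= [-0.06161061  0.25649028] 0.22229639433686008 183
scene marker 392 [0.476  0.2967 0.013 ] [0.415 0.22  0.006] [0.559 0.382 0.03 ]
[-0.39801103  0.91738063] 0.0 0.1860388247915877
scene lid z>0.15 1481 [ 0.625 -0.011  0.15 ] [0.713 0.216 0.27 ]
table 0.0005574782807685752
side front x= [0.07490948 0.48074571] y 0.0489917068933029 0.19959755577970706 237
side right y= [-0.05053292  0.037945  ] 0.009899225662449915 368
side marker 89 [0.4621 0.3039 0.0088] [0.455 0.22  0.006] [0.5   0.379 0.021]
[-0.09927655  0.99505988] 0.0 0.16216211138960182
side lid z>0.15 996 [ 0.624 -0.014  0.15 ] [0.708 0.215 0.27 ]
table -0.0026128298636113323
wrist twin 1447 med [0.5682 0.0663 0.1077] min [0.551 0.05  0.086] max [0.582 0.081 0.11 ] top [0.5669 0.0657 0.1089]
wrist right y= [-0.08242716  0.0495008 ] 0.0037537224544354417 167
wrist lid z>0.15 25751 [ 0.624 -0.012  0.15 ] [0.71  0.122 0.27 ]
table -0.0004058093433504384
```

```bash
python3 -m inch '[{"dx":-40,"dy":-30},{"dx":-40,"dy":-30},{"dx":-40,"dy":-30},{"dx":-40,"dy":-30},{"dx":-40,"dy":-30,"hand":-0.2}]'; python3 -m inch '[{"rz":-0.149},{"rz":-0.149},{"rz":-0.149},{"rz":-0.149},{"rz":-0.149},{"rz":-0.149},{"rz":-0.149},{"rz":-0.149},{"rz":-0.149},{"rz":-0.149}]'; python3 -m inch '[{},{}]'
python3 - <<'E'
from h import *
o=bot.observe();print(o['clock'],o['position'],o['tool_rot'],o['grip_width'])
c,p,d=grab('wrist','w1');w=cloud(c,d)
h=cv2.cvtColor(p,cv2.COLOR_RGB2HSV).astype(int)
g=(h[...,0]>50)&(h[...,0]<90)&(h[...,1]>110)&(w[...,2]>.06)&(w[...,2]<.13)
q=w[g]; print(len(q)); t=q[abs(q[:,2]-np.median(q[:,2]))<.004]; print(np.median(q,0),t.min(0),t.max(0),(t.min(0)+t.max(0))/2)
c,p,d=grab('scene','s1')
E
```

```text
1.8 [ 6.24999206e-01 -1.13338034e-05  2.31283041e-01] [-3.14157755e+00  2.71336130e-07  1.57079280e+00] 0.0853070518842699
1440
[0.56816915 0.06628565 0.10765888] [0.55157184 0.05034848 0.10381759] [0.58227023 0.080918   0.109897  ] [0.56692104 0.06563324 0.10685729]schema error: expected keys dx, dy, dz, rx, ry, rz, hand
schema error: expected keys dx, dy, dz, rx, ry, rz, hand
schema error: expected keys dx, dy, dz, rx, ry, rz, hand
```

View pics/w1.png

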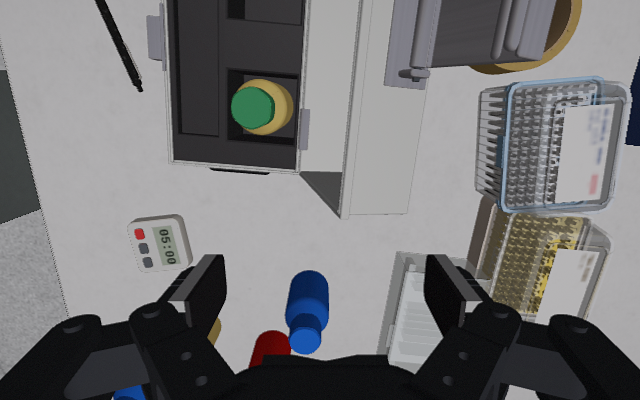

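View pics/s1.png

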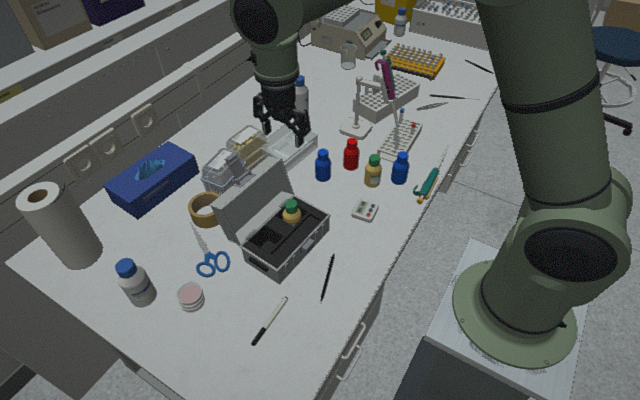

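The rows were refused because every key is required. Both pictures show the scene unchanged, with the arm still at its start pose.

```bash
python3 -m inch '[{"dx":-40,"dy":-30,"dz":0,"rx":0,"ry":0,"rz":0,"hand":-0.2},{"dx":-40,"dy":-30,"dz":0,"rx":0,"ry":0,"rz":0,"hand":-0.2},{"dx":-40,"dy":-30,"dz":0,"rx":0,"ry":0,"rz":0,"hand":-0.2},{"dx":-40,"dy":-30,"dz":0,"rx":0,"ry":0,"rz":0,"hand":-0.2},{"dx":-40,"dy":-30,"dz":0,"rx":0,"ry":0,"rz":0,"hand":-0.2}]'
```

```text
clock: 2.4
position: [0.4736, -0.2013, 0.2315]
tool_rot: [3.141, 0.0, 1.571]
force: [1.1, -0.5, 0.2]
grip_width: 0.0511
```

```bash
python3 -m inch '[{"dx":0,"dy":0,"dz":0,"rx":0,"ry":0,"rz":-0.149,"hand":-0.2},{"dx":0,"dy":0,"dz":0,"rx":0,"ry":0,"rz":-0.149,"hand":-0.2},{"dx":0,"dy":0,"dz":0,"rx":0,"ry":0,"rz":-0.149,"hand":-0.2},{"dx":0,"dy":0,"dz":0,"rx":0,"ry":0,"rz":-0.149,"hand":-0.2},{"dx":0,"dy":0,"dz":0,"rx":0,"ry":0,"rz":-0.149,"hand":-0.2},{"dx":0,"dy":0,"dz":0,"rx":0,"ry":0,"rz":-0.149,"hand":-0.2},{"dx":0,"dy":0,"dz":0,"rx":0,"ry":0,"rz":-0.149,"hand":-0.2},{"dx":0,"dy":0,"dz":0,"rx":0,"ry":0,"rz":-0.149,"hand":-0.2},{"dx":0,"dy":0,"dz":0,"rx":0,"ry":0,"rz":-0.149,"hand":-0.2},{"dx":0,"dy":0,"dz":0,"rx":0,"ry":0,"rz":-0.149,"hand":-0.2}]'
python3 -m inch '[{"dx":0,"dy":0,"dz":0,"rx":0,"ry":0,"rz":0,"hand":-0.2},{"dx":0,"dy":0,"dz":0,"rx":0,"ry":0,"rz":0,"hand":-0.2}]'
python3 - <<'E'
from h import *
o=bot.observe();print(o['clock'],o['position'],o['tool_rot'],o['grip_width'])
c,p,d=grab('wrist','w2');w=cloud(c,d)
h=cv2.cvtColor(p,cv2.COLOR_RGB2HSV).astype(int)
g=(h[...,0]>50)&(h[...,0]<90)&(h[...,1]>110)&(w[...,2]>.06)&(w[...,2]<.13)&(w[...,1]>-.3)&(w[...,1]<-.1)
q=w[g]; print(len(q)); t=q[abs(q[:,2]-np.median(q[:,2]))<.004]; print(np.median(q,0),t.min(0),t.max(0),(t.min(0)+t.max(0))/2)
E
```

```text
clock: 3.4
position: [0.475, -0.2001, 0.2314]
tool_rot: [-3.142, 0.0, 3.067]
force: [-0.5, -0.1, -0.1]
grip_width: 0.0514
clock: 3.6
position: [0.4749, -0.2002, 0.2313]
tool_rot: [3.142, 0.0, 3.056]
force: [-0.3, -0.1, 0.2]
grip_width: 0.0512
3.6 [ 0.47492817 -0.20019315  0.23130026] [3.14150199e+00 2.13439548e-05 3.05566425e+00] 0.05120037811194489
1149
[ 0.4637195  -0.20636149  0.10161239] [ 0.44981769 -0.22200946  0.09781978] [ 0.48098437 -0.19157673  0.10421035] [ 0.46540103 -0.20679309  0.10101506]
```

View pics/w2.png

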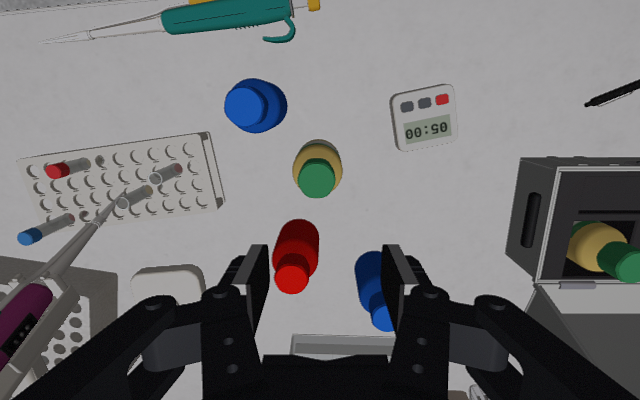

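Wrist view: the bottle's cap is at (317,180), with red at (295,250), blue at (375,290) and blue at (255,105) clear of the fingers. Next, centre over the cap and descend.

```bash
python3 -m inch '[{"dx":9.5,"dy":-6,"dz":0,"rx":0,"ry":0,"rz":0,"hand":-0.2},{"dx":0,"dy":0,"dz":39,"rx":0,"ry":0,"rz":0,"hand":-0.2},{"dx":0,"dy":0,"dz":39,"rx":0,"ry":0,"rz":0,"hand":-0.2},{"dx":0,"dy":0,"dz":35,"rx":0,"ry":0,"rz":0,"hand":-0.2},{"dx":0,"dy":0,"dz":0,"rx":0,"ry":0,"rz":0,"hand":-0.2}]'
python3 - <<'E'
from h import *
c,p,d=grab('wrist','w3')
c,p,d=grab('side','sd3')
cv2.imwrite('pics/sd3c.png',cv2.resize(p[180:340,290:490,::-1],None,fx=3,fy=3))
E
```

```text
clock: 4.15
position: [0.4624, -0.2048, 0.1152]
tool_rot: [3.14, -0.006, 3.059]
force: [-0.3, 0.4, -0.6]
grip_width: 0.0514
```

View pics/w3.png

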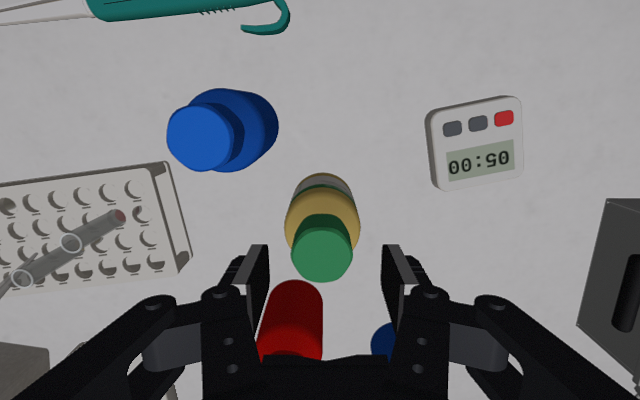

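View pics/sd3c.png

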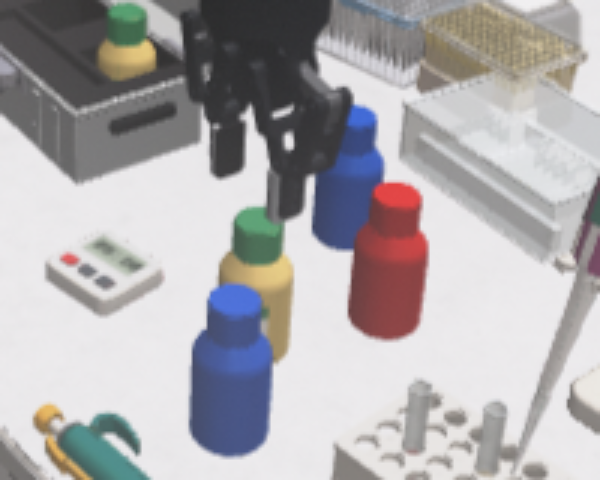

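The wrist view puts the cap at (322,250), between the pads at columns 265 and 385. The side crop shows nothing in the fingers' way.

Run:
```python
from h import *
o=bot.observe();print(o['position'])
c,p,d=grab('wrist');w=cloud(c,d)
h=cv2.cvtColor(p,cv2.COLOR_RGB2HSV).astype(int)
g=(h[...,0]>50)&(h[...,0]<90)&(h[...,1]>110)&(w[...,2]>.06)&(w[...,2]<.13)&(w[...,1]>-.3)&(w[...,1]<-.1)
q=w[g]; t=q[abs(q[:,2]-np.percentile(q[:,2],80))<.002]; print(len(t),t.min(0),t.max(0),(t.min(0)+t.max(0))/2, np.median(t,0))
```

```text
[ 0.46478565 -0.20541058  0.11897801]
2476 [ 0.45028507 -0.22221977  0.10015342] [ 0.48044634 -0.19135768  0.10369042] [ 0.4653657  -0.20678873  0.10192192] [ 0.46457612 -0.20687193  0.10174481]
```

```bash
python3 -m inch '[{"dx":0,"dy":-1,"dz":22,"rx":0,"ry":0,"rz":0,"hand":-0.2},{"dx":0,"dy":0,"dz":20,"rx":0,"ry":0,"rz":0,"hand":-0.2},{"dx":0,"dy":0,"dz":0,"rx":0,"ry":0,"rz":0,"hand":-0.2},{"dx":0,"dy":0,"dz":0,"rx":0,"ry":0,"rz":0,"hand":0.2},{"dx":0,"dy":0,"dz":0,"rx":0,"ry":0,"rz":0,"hand":0.5},{"dx":0,"dy":0,"dz":0,"rx":0,"ry":0,"rz":0,"hand":1},{"dx":0,"dy":0,"dz":0,"rx":0,"ry":0,"rz":0,"hand":1},{"dx":0,"dy":0,"dz":0,"rx":0,"ry":0,"rz":0,"hand":1},{"dx":0,"dy":0,"dz":0,"rx":0,"ry":0,"rz":0,"hand":1}]' 50
```

```text
clock: 5.2
position: [0.4658, -0.2067, 0.0781]
tool_rot: [-3.141, 0.002, 3.06]
force: [-1.9, -0.1, 10.9]
grip_width: 0.0231
```

```bash
python3 -m inch '[{"dx":0,"dy":0,"dz":-10,"rx":0,"ry":0,"rz":0,"hand":1},{"dx":0,"dy":0,"dz":-25,"rx":0,"ry":0,"rz":0,"hand":1},{"dx":0,"dy":0,"dz":-30,"rx":0,"ry":0,"rz":0,"hand":1},{"dx":0,"dy":0,"dz":-30,"rx":0,"ry":0,"rz":0,"hand":1},{"dx":0,"dy":0,"dz":-30,"rx":0,"ry":0,"rz":0,"hand":1},{"dx":0,"dy":0,"dz":-25,"rx":0,"ry":0,"rz":0,"hand":1},{"dx":0,"dy":0,"dz":0,"rx":0,"ry":0,"rz":0,"hand":1}]'
python3 - <<'E'
from h import *
o=bot.observe(); print(o['position'])
y=o['tool_rot'][2]
# case fix
c,p,d=grab('side','sd4')
T=np.array([.5757,.163])-o['position'][:2]
print('dx',T@[np.cos(y),np.sin(y)],'dy',T@[np.sin(y),-np.cos(y)])
E
```

```text
clock: 5.9
position: [0.4662, -0.2067, 0.2306]
tool_rot: [-3.14, 0.006, 3.061]
force: [0.6, -0.2, -2.4]
grip_width: 0.0231
[ 0.46621896 -0.20666755  0.23055769]
dx -0.07918882083142999 dy 0.37731859930034944
```

View pics/sd4.png

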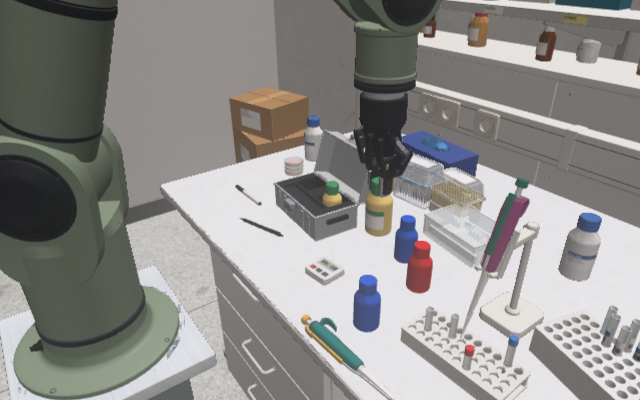

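The bottle is held upright at side (378,205). Carrying it over the case.

```bash
python3 -m inch '[{"dx":-4,"dy":15,"dz":0,"rx":0,"ry":0,"rz":0,"hand":1},{"dx":-6,"dy":30,"dz":0,"rx":0,"ry":0,"rz":0,"hand":1},{"dx":-9,"dy":45,"dz":0,"rx":0,"ry":0,"rz":0,"hand":1},{"dx":-9,"dy":45,"dz":0,"rx":0,"ry":0,"rz":0,"hand":1},{"dx":-9,"dy":45,"dz":0,"rx":0,"ry":0,"rz":0,"hand":1},{"dx":-9,"dy":45,"dz":0,"rx":0,"ry":0,"rz":0,"hand":1},{"dx":-9,"dy":45,"dz":0,"rx":0,"ry":0,"rz":0,"hand":1},{"dx":-9,"dy":45,"dz":0,"rx":0,"ry":0,"rz":0,"hand":1},{"dx":-9,"dy":37,"dz":0,"rx":0,"ry":0,"rz":0,"hand":1},{"dx":-6,"dy":25,"dz":0,"rx":0,"ry":0,"rz":0,"hand":1}]'
python3 -m inch '[{"dx":0,"dy":0,"dz":0,"rx":0,"ry":0,"rz":0,"hand":1},{"dx":0,"dy":0,"dz":0,"rx":0,"ry":0,"rz":0,"hand":1}]'
python3 - <<'E'
from h import *
o=bot.observe(); print(o['position'],o['tool_rot'])
for n in ('wrist','scene','side'):
    c,p,d=grab(n,n+'5'); np.savez('/tmp/%s5'%n,p=p,d=d,w=cloud(c,d))
for n in ('well','tray','keeper_front','lid_hinge'):
    print(n,[(round(q['score'],2),np.round(q['centre'],1)) for q in bot.tip_of('wrist',n)[:2]])
E
```

```text
clock: 6.95
position: [0.5737, 0.1662, 0.2256]
tool_rot: [3.141, -0.001, 3.063]
force: [-0.4, -1.1, -1.7]
grip_width: 0.0237
clock: 7.15
position: [0.5735, 0.1633, 0.2255]
tool_rot: [-3.141, -0.002, 3.062]
force: [0.0, 0.3, -2.0]
grip_width: 0.0232
[0.57353901 0.16329908 0.22550599] [-3.14096533e+00 -1.51016052e-03  3.06174425e+00]
well [(0.65, array([168.9, 325.6])), (0.61, array([ 50.1, 466.9]))]
tray [(0.58, array([123.7, 271.3]))]
keeper_front [(0.64, array([ 70.1, 270.1]))]
lid_hinge [(0.57, array([223.1, 274.3]))]
```

View pics/wrist5.png

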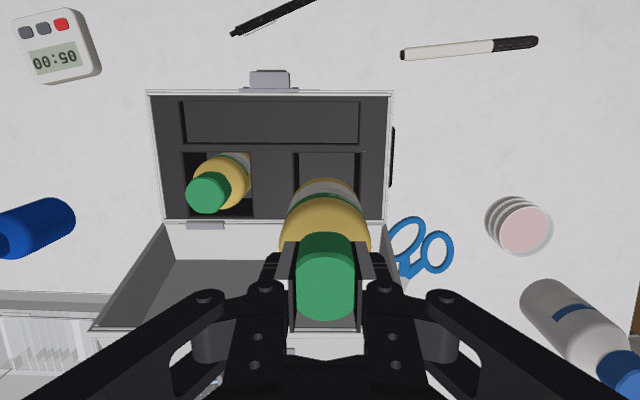

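View pics/scene5.png

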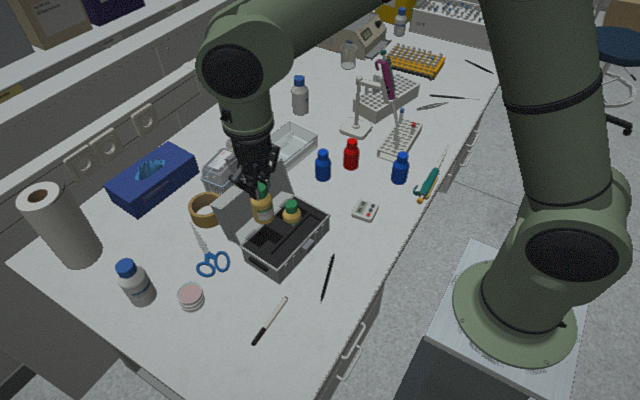

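Wrist view: the case rim runs from (150,93) to (392,92), with the empty well at columns 298–360. The twin is at (210,190), the marker at (470,47) and the pen at (270,20). Fitting the rim exactly.

```bash
cat >> h.py <<'E'
def ray(c,r,col,z):
    v=camR(c)@np.array([(col-c['cx'])/f(c),(r-c['cy'])/f(c),1]); o=np.array(c['origin']); return o+v*(z-o[2])/v[2]
E
python3 - <<'E'
from h import *
p=np.load('/tmp/wrist5.npz')['p']
a=cv2.resize(p[60:240,140:400,::-1],None,fx=3,fy=3,interpolation=cv2.INTER_CUBIC); cv2.imwrite('pics/rim.png',a)
E
```

```text
(no output)
```

View pics/rim.png

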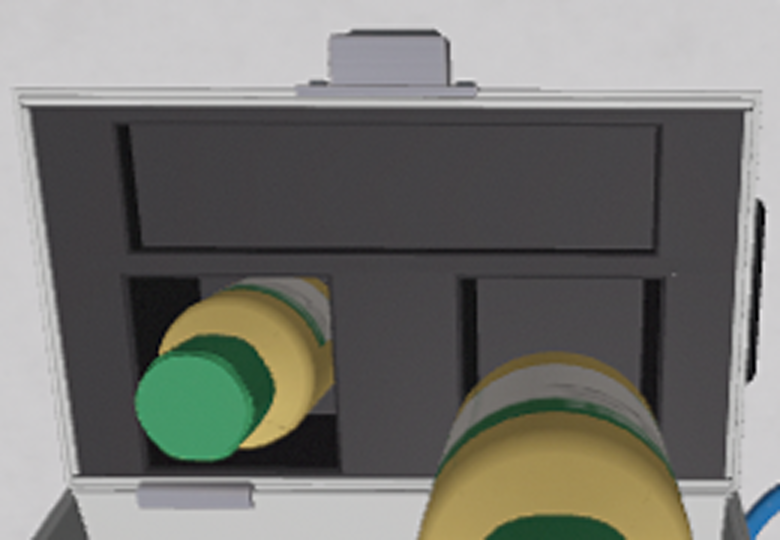

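Run:
```python
from h import *
c=bot.get_calibration('wrist')
y=-.08
def P(u,v,z=.068): return ray(c,60+v/3-.33,140+u/3-.33,z)[:2]
pts={'trayFL':((117,125),),'trayFR':((661,125),),'trayBL':((132,250),),'trayBR':((658,256),),'wFL':((460,276),),'wFR':((665,276),),'tFL':((123,276),),'tFR':((331,276),),'tBR':((341,470),),'rimFL':((32,108),),'rimFR':((745,110),),'rimBL':((80,476),),'rimBR':((728,478),)}
ref={'trayFL':(-53,-78),'trayFR':(-53,78),'trayBL':(-17,-78),'trayBR':(-17,78),'wFL':(-7,20),'wFR':(-7,80),'tFL':(-7,-80),'tFR':(-7,-20),'tBR':(53,-20),'rimFL':(-56,-102),'rimFR':(-56,102),'rimBL':(56,-102),'rimBR':(56,102)}
A=np.array([P(*v[0]) for v in pts.values()]);
for k,a in zip(pts,A): print(k,a.round(4))
use=[k for k in pts if not k.startswith('tray')]
B=np.array([ref[k] for k in use])/1000; A2=np.array([P(*pts[k][0]) for k in use])
H=(B-B.mean(0)).T@(A2-A2.mean(0)); th=np.arctan2(H[0,1]-H[1,0],H[0,0]+H[1,1])
Rm=np.array([[np.cos(th),-np.sin(th)],[np.sin(th),np.cos(th)]]); t=A2.mean(0)-Rm@B.mean(0)
print('yaw',th,'origin',t)
for k,a in zip(pts,A): print(k,'case mm',(Rm.T@(a-t)*1000).round(1),ref[k])
W=t+Rm@[.023,.05]; print('well',W); 
o=bot.observe(); yy=o['tool_rot'][2]; T=W-o['position'][:2]
print('dx',T@[np.cos(yy),np.sin(yy)],'dy',T@[np.sin(yy),-np.cos(yy)],'tool yaw err',np.pi+th-yy)
# held bottle cap center
p,d,w=[np.load('/tmp/wrist5.npz')[k] for k in 'pdw']
h=cv2.cvtColor(p,cv2.COLOR_RGB2HSV).astype(int)
g=(h[...,0]>50)&(h[...,0]<90)&(h[...,1]>110)&(w[...,2]>.2); q=w[g]; print(np.median(q,0),q.min(0),q.max(0))
m=(w[...,2]>.006)&(w[...,2]<.03)&(w[...,0]>.35)&(w[...,0]<.49)&(w[...,1]>.22)&(w[...,1]<.42)
q=w[m]; u,v=np.nonzero(m)[::-1][0:2] if 0 else (None,None)
a=np.linalg.eigh(np.cov(q[:,:2].T))[1][:,1]; s=(q[:,:2]-q[:,:2].mean(0))@a
print('marker',len(q),q.min(0),q.max(0),'axis',a,np.ptp(s),'mid',q[:,:2].mean(0)+a*(s.max()+s.min())/2, np.percentile(q[:,2],[5,50,95]))
```

```text
trayFL [0.4925 0.043 ]
trayFR [0.505  0.1984]
trayBL [0.528  0.0403]
trayBR [0.5423 0.1956]
wFL [0.5435 0.1364]
wFR [0.5484 0.1974]
tFL [0.5354 0.0361]
tFR [0.5404 0.098 ]
tBR [0.6014 0.0924]
rimFL [0.486  0.0198]
rimFR [0.5028 0.2225]
rimBL [0.5968 0.0099]
rimBR [0.6139 0.214 ]
yaw -0.08214821662764629 origin [0.54947834 0.11648178]
trayFL case mm [-50.7 -77.9] (-53, -78)
trayFR case mm [-51.  78.] (-53, 78)
trayBL case mm [-15.1 -77.7] (-17, -78)
trayBR case mm [-13.7  78.2] (-17, 78)
wFL case mm [-7.6 19.3] (-7, 20)
wFR case mm [-7.7 80.5] (-7, 80)
tFL case mm [ -7.4 -81.3] (-7, -80)
tFR case mm [ -7.5 -19.2] (-7, -20)
tBR case mm [ 53.7 -19.7] (53, -20)
rimFL case mm [ -55.3 -101.6] (-56, -102)
rimFR case mm [-55.2 101.8] (-56, 102)
rimBL case mm [  55.9 -102.4] (56, -102)
rimBR case mm [ 56.2 102.5] (56, 102)
well [0.57650357 0.16442588]
dx -0.002187350009297279 dy 0.0020976363988617873 tool yaw err -0.00048338349183163487
[0.56789138 0.1635274  0.24886156] [0.55738876 0.15081066 0.22529398] [0.58846635 0.17552381 0.25368705]
marker 1776 [0.45499498 0.24665213 0.00603238] [0.46893964 0.38061779 0.01456988] axis [-0.01785841  0.99984053] 0.13394601311501866 mid [0.46222716 0.31367737] [0.00750296 0.01075207 0.01285669]
```

```bash
python3 -m inch '[{"dx":-3,"dy":2,"dz":0,"rx":0,"ry":0,"rz":0,"hand":1},{"dx":0,"dy":0,"dz":20,"rx":0,"ry":0,"rz":0,"hand":1},{"dx":0,"dy":0,"dz":30,"rx":0,"ry":0,"rz":0,"hand":1},{"dx":0,"dy":0,"dz":20,"rx":0,"ry":0,"rz":0,"hand":1},{"dx":0,"dy":0,"dz":0,"rx":0,"ry":0,"rz":0,"hand":1}]'
python3 - <<'E'
from h import *
grab('side','sd6');c,p,d=grab('wrist','w6')
c,p,d=grab('scene'); cv2.imwrite('pics/s6.png',cv2.resize(p[150:290,180:360,::-1],None,fx=4,fy=4))
E
```

```text
clock: 8.0
position: [0.5762, 0.1644, 0.1539]
tool_rot: [-3.14, -0.004, 3.061]
force: [-0.1, -0.2, -0.9]
grip_width: 0.0228
```

View pics/w6.png

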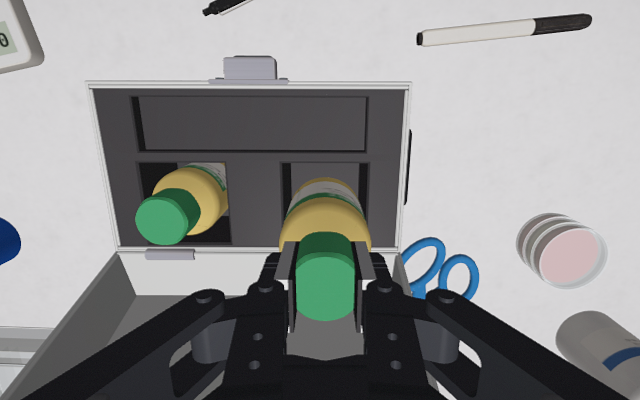

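View pics/s6.png

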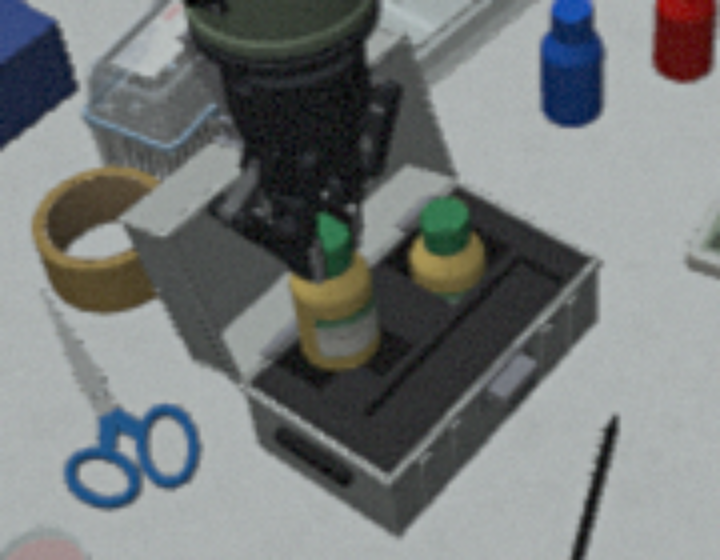

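Both views show the bottle upright with its base over the empty well. Lowering it now.

```bash
python3 -m inch '[{"dx":0,"dy":0,"dz":15,"rx":0,"ry":0,"rz":0,"hand":1},{"dx":0,"dy":0,"dz":15,"rx":0,"ry":0,"rz":0,"hand":1},{"dx":0,"dy":0,"dz":15,"rx":0,"ry":0,"rz":0,"hand":1},{"dx":0,"dy":0,"dz":12,"rx":0,"ry":0,"rz":0,"hand":1},{"dx":0,"dy":0,"dz":5,"rx":0,"ry":0,"rz":0,"hand":1},{"dx":0,"dy":0,"dz":0,"rx":0,"ry":0,"rz":0,"hand":1}]'
```

```text
clock: 8.75
position: [0.5769, 0.1649, 0.0933]
tool_rot: [-3.141, -0.001, 3.061]
force: [-0.4, 0.7, -1.8]
grip_width: 0.0227
```

```bash
python3 -m inch '[{"dx":0,"dy":0,"dz":3,"rx":0,"ry":0,"rz":0,"hand":1},{"dx":0,"dy":0,"dz":3,"rx":0,"ry":0,"rz":0,"hand":1},{"dx":0,"dy":0,"dz":2,"rx":0,"ry":0,"rz":0,"hand":1},{"dx":0,"dy":0,"dz":0,"rx":0,"ry":0,"rz":0,"hand":1},{"dx":0,"dy":0,"dz":0,"rx":0,"ry":0,"rz":0,"hand":1}]'
```

```text
clock: 9.25
position: [0.5773, 0.1649, 0.0864]
tool_rot: [3.142, 0.0, 3.061]
force: [-0.0, 0.1, -0.6]
grip_width: 0.0233
```

```bash
python3 -m inch '[{"dx":0,"dy":0,"dz":2,"rx":0,"ry":0,"rz":0,"hand":1},{"dx":0,"dy":0,"dz":1,"rx":0,"ry":0,"rz":0,"hand":1},{"dx":0,"dy":0,"dz":0,"rx":0,"ry":0,"rz":0,"hand":1}]'
python3 -m inch '[{"dx":0,"dy":0,"dz":0,"rx":0,"ry":0,"rz":0,"hand":0.35},{"dx":0,"dy":0,"dz":0,"rx":0,"ry":0,"rz":0,"hand":0.2},{"dx":0,"dy":0,"dz":0,"rx":0,"ry":0,"rz":0,"hand":0},{"dx":0,"dy":0,"dz":0,"rx":0,"ry":0,"rz":0,"hand":0},{"dx":0,"dy":0,"dz":-10,"rx":0,"ry":0,"rz":0,"hand":0},{"dx":0,"dy":0,"dz":-25,"rx":0,"ry":0,"rz":0,"hand":0},{"dx":0,"dy":0,"dz":-40,"rx":0,"ry":0,"rz":0,"hand":0},{"dx":0,"dy":0,"dz":-40,"rx":0,"ry":0,"rz":0,"hand":0}]'
python3 - <<'E'
from h import *
c,p,d=grab('wrist','w7')
c,p,d=grab('scene'); cv2.imwrite('pics/s7.png',cv2.resize(p[150:290,180:360,::-1],None,fx=4,fy=4))
E
```

```text
clock: 9.55
position: [0.5776, 0.165, 0.0842]
tool_rot: [3.142, 0.001, 3.061]
force: [-4.5, -1.7, 13.9]
grip_width: 0.0228
clock: 10.35
position: [0.5769, 0.1649, 0.2001]
tool_rot: [3.142, -0.001, 3.061]
force: [0.3, 1.0, 0.3]
grip_width: 0.0427
```

View pics/w7.png

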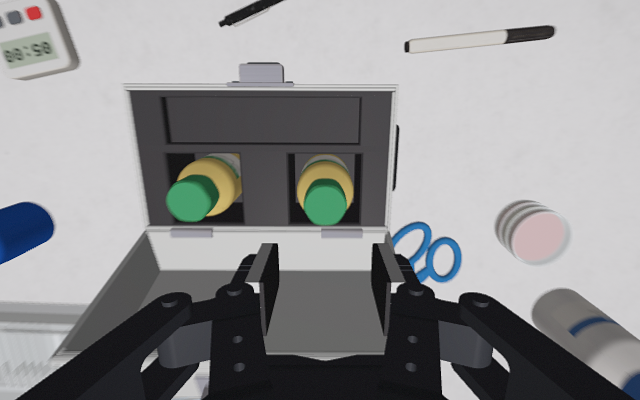

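View pics/s7.png

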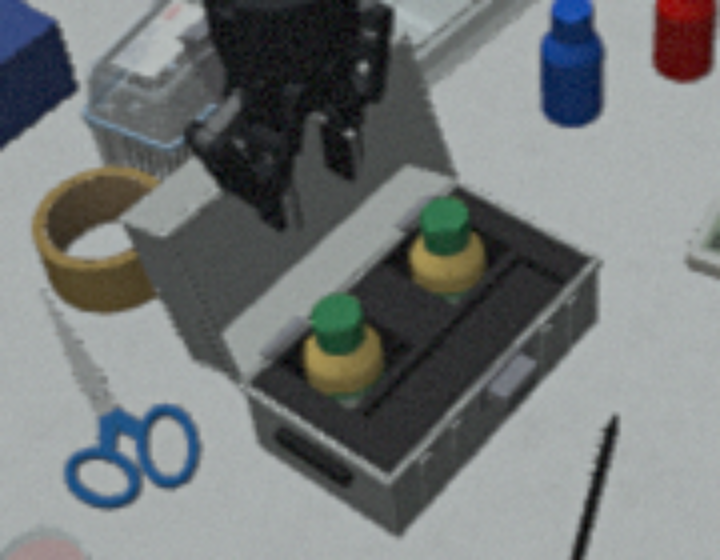

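Both bottles are standing in their wells: caps at w7 (192,197) and (325,200). Now over to the marker.

```bash
python3 -m inch '[{"dx":25,"dy":28,"dz":0,"rx":0,"ry":0,"rz":0,"hand":0.2},{"dx":25,"dy":28,"dz":0,"rx":0,"ry":0,"rz":0,"hand":0.2},{"dx":25,"dy":28,"dz":0,"rx":0,"ry":0,"rz":0,"hand":0.2},{"dx":25,"dy":28,"dz":0,"rx":0,"ry":0,"rz":0,"hand":0.2},{"dx":26,"dy":27,"dz":0,"rx":0,"ry":0,"rz":0,"hand":0.2}]'
python3 -m inch '[{"dx":0,"dy":0,"dz":0,"rx":0,"ry":0,"rz":0.147,"hand":0.2},{"dx":0,"dy":0,"dz":0,"rx":0,"ry":0,"rz":0.147,"hand":0.2},{"dx":0,"dy":0,"dz":0,"rx":0,"ry":0,"rz":0.147,"hand":0.2},{"dx":0,"dy":0,"dz":0,"rx":0,"ry":0,"rz":0.147,"hand":0.2},{"dx":0,"dy":0,"dz":0,"rx":0,"ry":0,"rz":0.147,"hand":0.2},{"dx":0,"dy":0,"dz":0,"rx":0,"ry":0,"rz":0.147,"hand":0.2},{"dx":0,"dy":0,"dz":0,"rx":0,"ry":0,"rz":0.147,"hand":0.2},{"dx":0,"dy":0,"dz":0,"rx":0,"ry":0,"rz":0.147,"hand":0.2},{"dx":0,"dy":0,"dz":0,"rx":0,"ry":0,"rz":0.147,"hand":0.2},{"dx":0,"dy":0,"dz":0,"rx":0,"ry":0,"rz":0.147,"hand":0.2}]'
python3 -m inch '[{"dx":0,"dy":0,"dz":40,"rx":0,"ry":0,"rz":0,"hand":0.2},{"dx":0,"dy":0,"dz":40,"rx":0,"ry":0,"rz":0,"hand":0.2},{"dx":0,"dy":0,"dz":30,"rx":0,"ry":0,"rz":0,"hand":0.2},{"dx":0,"dy":0,"dz":20,"rx":0,"ry":0,"rz":0,"hand":0.2},{"dx":0,"dy":0,"dz":0,"rx":0,"ry":0,"rz":0,"hand":0.2},{"dx":0,"dy":0,"dz":0,"rx":0,"ry":0,"rz":0,"hand":0.2}]'
python3 - <<'E'
from h import *
o=bot.observe();print(o['position'],o['tool_rot'],o['clock'])
c,p,d=grab('wrist','w8'); w=cloud(c,d)
m=(w[...,2]>.006)&(w[...,2]<.02)&(w[...,0]>.40)&(w[...,0]<.49)&(w[...,1]>.22)&(w[...,1]<.40)
q=w[m]; 
if len(q): print(len(q),q.min(0),q.max(0),np.median(q,0))
E
```

```text
clock: 10.95
position: [0.4619, 0.3147, 0.1989]
tool_rot: [3.141, 0.0, 3.061]
force: [1.1, 0.6, 0.0]
grip_width: 0.0339
clock: 11.95
position: [0.4628, 0.3137, 0.1988]
tool_rot: [3.142, -0.0, 1.585]
force: [0.1, -0.3, -1.1]
grip_width: 0.0346
clock: 12.55
position: [0.4631, 0.3138, 0.069]
tool_rot: [3.142, -0.0, 1.591]
force: [0.2, 0.9, 0.5]
grip_width: 0.034
[0.46308277 0.31383034 0.06903219] [ 3.14158157e+00 -2.19583176e-04  1.59071048e+00] 12.55
3693 [0.45553089 0.24750688 0.0060956 ] [0.46904849 0.38184283 0.01510878] [0.46199974 0.32241339 0.01067871]
```

View pics/w8.png

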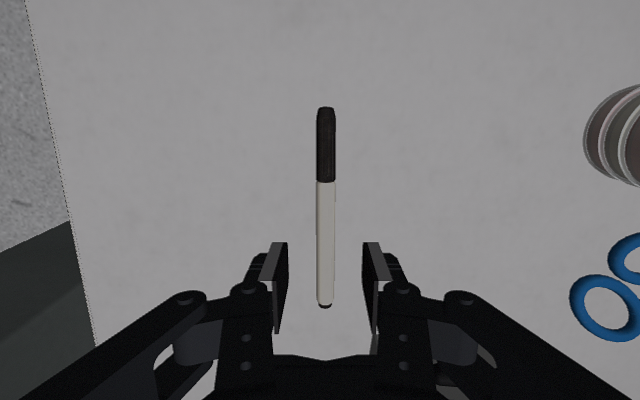

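```bash
python3 -m inch '[{"dx":0,"dy":-1,"dz":25,"rx":0,"ry":0,"rz":0,"hand":0.2},{"dx":0,"dy":0,"dz":25,"rx":0,"ry":0,"rz":0,"hand":0.2},{"dx":0,"dy":0,"dz":15,"rx":0,"ry":0,"rz":0,"hand":0.2},{"dx":0,"dy":0,"dz":0,"rx":0,"ry":0,"rz":0,"hand":0.2},{"dx":0,"dy":0,"dz":0,"rx":0,"ry":0,"rz":0,"hand":0.5},{"dx":0,"dy":0,"dz":0,"rx":0,"ry":0,"rz":0,"hand":1},{"dx":0,"dy":0,"dz":0,"rx":0,"ry":0,"rz":0,"hand":1},{"dx":0,"dy":0,"dz":0,"rx":0,"ry":0,"rz":0,"hand":1}]' 35
python3 -m inch '[{"dx":0,"dy":0,"dz":0,"rx":0,"ry":0,"rz":0,"hand":1},{"dx":0,"dy":0,"dz":-20,"rx":0,"ry":0,"rz":0,"hand":1},{"dx":0,"dy":0,"dz":-30,"rx":0,"ry":0,"rz":0,"hand":1},{"dx":0,"dy":0,"dz":-40,"rx":0,"ry":0,"rz":0,"hand":1},{"dx":0,"dy":0,"dz":-30,"rx":0,"ry":0,"rz":0,"hand":1},{"dx":0,"dy":0,"dz":0,"rx":0,"ry":0,"rz":0,"hand":1}]'
python3 - <<'E'
from h import *
c,p,d=grab('wrist','w9');w=cloud(c,d)
E
```

```text
clock: 13.4
position: [0.4626, 0.3141, 0.0047]
tool_rot: [3.14, -0.001, 1.591]
force: [-0.7, -0.3, 5.3]
grip_width: 0.0092
clock: 14.0
position: [0.4638, 0.3149, 0.1282]
tool_rot: [3.136, -0.004, 1.59]
force: [-0.6, -0.2, 0.5]
grip_width: 0.0095
```

View pics/w9.png

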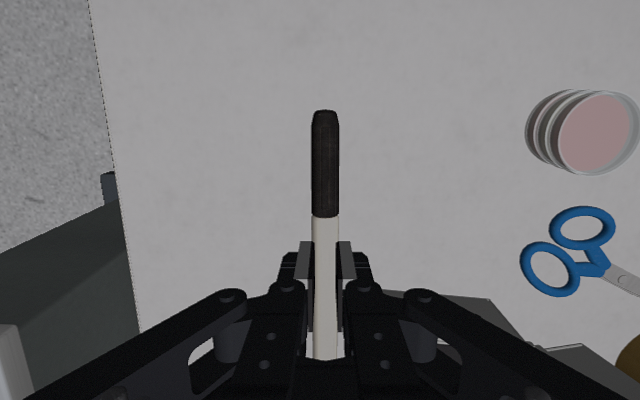

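```bash
python3 -m inch '[{"dx":-20,"dy":5,"dz":0,"rx":0,"ry":0,"rz":0,"hand":1},{"dx":-37,"dy":9,"dz":0,"rx":0,"ry":0,"rz":0,"hand":1},{"dx":-40,"dy":10,"dz":0,"rx":0,"ry":0,"rz":0,"hand":1},{"dx":-40,"dy":10,"dz":0,"rx":0,"ry":0,"rz":0,"hand":1},{"dx":-40,"dy":10,"dz":0,"rx":0,"ry":0,"rz":0,"hand":1},{"dx":-20,"dy":5,"dz":0,"rx":0,"ry":0,"rz":0.1,"hand":1},{"dx":0,"dy":0,"dz":0,"rx":0,"ry":0,"rz":0,"hand":1},{"dx":0,"dy":0,"dz":0,"rx":0,"ry":0,"rz":0,"hand":1}]'
python3 - <<'E'
from h import *
o=bot.observe();print(o['position'],o['tool_rot'],o['clock'])
c,p,d=grab('wrist','w10')
c,p,d=grab('scene'); cv2.imwrite('pics/s10.png',cv2.resize(p[150:290,180:360,::-1],None,fx=4,fy=4))
c,p,d=grab('side'); w=cloud(c,d);cv2.imwrite('pics/sd10.png',cv2.resize(p[100:260,230:430,::-1],None,fx=4,fy=3.75)[:600])
E
```

```text
clock: 14.85
position: [0.5146, 0.1176, 0.123]
tool_rot: [-3.141, 0.0, 1.491]
force: [0.5, 1.3, -0.3]
grip_width: 0.0091
[0.51461328 0.11764876 0.12299161] [-3.14107096e+00  4.39145904e-05  1.49116081e+00] 14.85
```

View pics/w10.png

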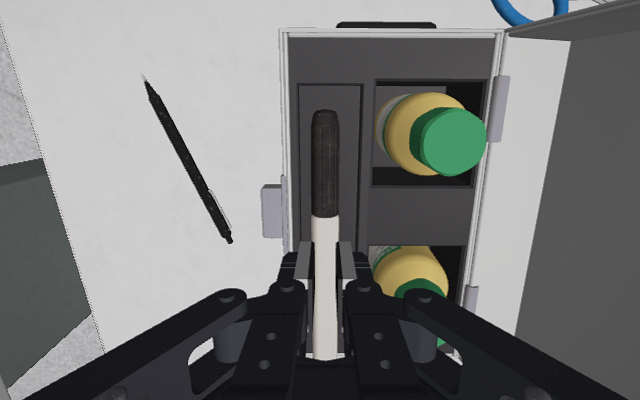

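View pics/s10.png

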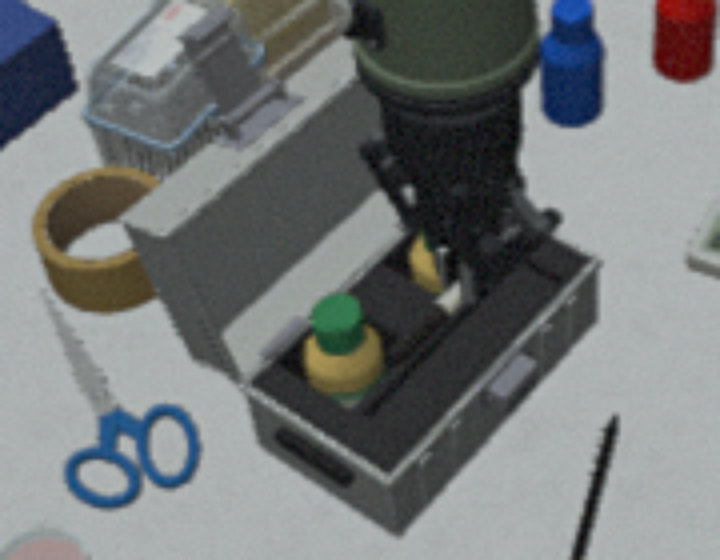

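View pics/sd10.png

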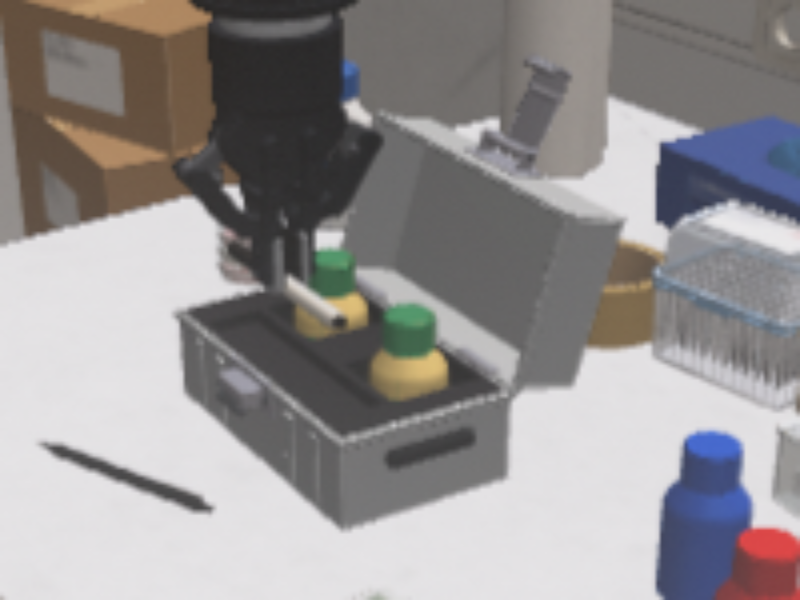

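The views show the marker held level over the tray, with the latch pointing up and back on the lid. Lowering it and releasing about 5 mm above the floor.

```bash
python3 -m inch '[{"dx":2,"dy":2,"dz":15,"rx":0,"ry":0,"rz":0,"hand":1},{"dx":0,"dy":0,"dz":20,"rx":0,"ry":0,"rz":0,"hand":1},{"dx":0,"dy":0,"dz":15,"rx":0,"ry":0,"rz":0,"hand":1},{"dx":0,"dy":0,"dz":5,"rx":0,"ry":0,"rz":0,"hand":1},{"dx":0,"dy":0,"dz":0,"rx":0,"ry":0,"rz":0,"hand":1},{"dx":0,"dy":0,"dz":0,"rx":0,"ry":0,"rz":0,"hand":1}]'
```

```text
clock: 15.6
position: [0.5171, 0.1198, 0.0685]
tool_rot: [3.141, -0.0, 1.491]
force: [0.2, -0.1, 0.0]
grip_width: 0.009
```

```bash
python3 -m inch '[{"dx":0,"dy":0,"dz":2,"rx":0,"ry":0,"rz":0,"hand":1},{"dx":0,"dy":0,"dz":0,"rx":0,"ry":0,"rz":0,"hand":1}]'
python3 -m inch '[{"dx":0,"dy":0,"dz":0,"rx":0,"ry":0,"rz":0,"hand":0.65},{"dx":0,"dy":0,"dz":0,"rx":0,"ry":0,"rz":0,"hand":0.5},{"dx":0,"dy":0,"dz":0,"rx":0,"ry":0,"rz":0,"hand":0.4},{"dx":0,"dy":0,"dz":-10,"rx":0,"ry":0,"rz":0,"hand":0.4},{"dx":0,"dy":0,"dz":-30,"rx":0,"ry":0,"rz":0,"hand":0.4},{"dx":0,"dy":0,"dz":-40,"rx":0,"ry":0,"rz":0,"hand":0.4},{"dx":0,"dy":0,"dz":-40,"rx":0,"ry":0,"rz":0,"hand":0.4},{"dx":0,"dy":0,"dz":-40,"rx":0,"ry":0,"rz":0,"hand":0.4},{"dx":0,"dy":0,"dz":-40,"rx":0,"ry":0,"rz":0,"hand":1}]'
python3 - <<'E'
from h import *
c,p,d=grab('wrist','w11');w=cloud(c,d)
o=np.array([.5495,.1165]);th=-.082;Rm=np.array([[np.cos(th),-np.sin(th)],[np.sin(th),np.cos(th)]])
k=(w[...,:2]-o)@Rm
m=(abs(k[...,0]+.033)<.018)&(abs(k[...,1])<.078)&(w[...,2]>.063)&(w[...,2]<.09)
print(m.sum(),k[m].min(0),k[m].max(0),np.percentile(w[m][:,2],[5,50,95,99]))
c,p,d=grab('scene'); cv2.imwrite('pics/s11.png',cv2.resize(p[130:290,180:380,::-1],None,fx=4,fy=3.75))
c,p,d=grab('side'); cv2.imwrite('pics/sd11.png',cv2.resize(p[100:260,230:430,::-1],None,fx=4,fy=3.75))
E
```

```text
clock: 15.8
position: [0.5172, 0.1195, 0.0666]
tool_rot: [3.141, -0.0, 1.491]
force: [-0.0, -0.2, -1.0]
grip_width: 0.0094
clock: 16.7
position: [0.5165, 0.1193, 0.2687]
tool_rot: [3.141, -0.0, 1.491]
force: [0.1, 0.4, -0.9]
grip_width: 0.0123
1572 [-0.05023728 -0.07798793] [-0.01500026  0.07749896] [0.06543725 0.06842071 0.07072259 0.07156653]
```

View pics/w11.png

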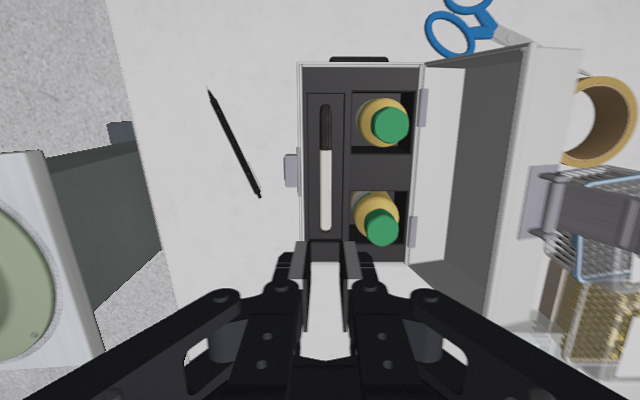

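View pics/s11.png

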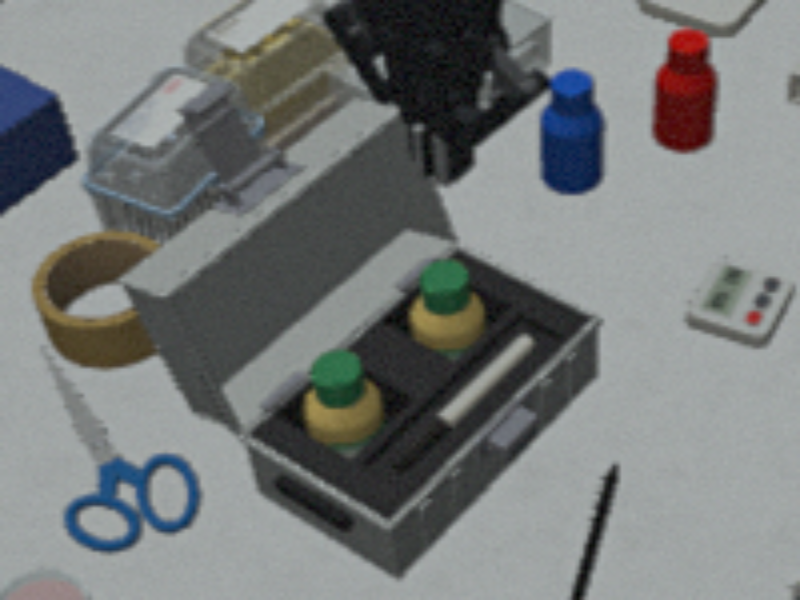

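View pics/sd11.png

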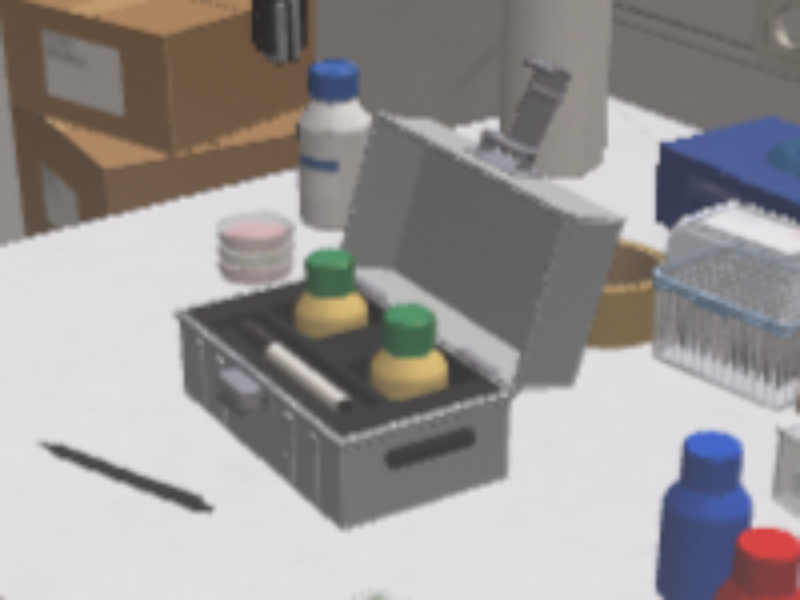

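The marker is flat in the tray at w11 (326,165), its top about 71 mm high, as it should be. Before closing the lid, check what stands behind it.

Run:
```python
from h import *
o=np.array([.5495,.1165]);th=-.082;Rm=np.array([[np.cos(th),-np.sin(th)],[np.sin(th),np.cos(th)]])
H=np.full((10,16),-1.)
for n in ('wrist','scene','side'):
    c,p,d=grab(n); w=cloud(c,d); k=(w[...,:2]-o)@Rm*1000
    if n=='wrist':
        mm=None
    i=np.floor((k[...,0]-60)/20); j=np.floor((k[...,1]+160)/20)
    ok=(i>=0)&(i<10)&(j>=0)&(j<16)&(w[...,2]<.28)&(w[...,2]>-.02)
    for a,b,z in zip(i[ok].astype(int),j[ok].astype(int),w[ok][:,2]): H[a,b]=max(H[a,b],z*1000)
    L=ok=(abs(k[...,1])<16)&(k[...,0]>90)&(k[...,0]<220)&(w[...,2]>.175)&(w[...,2]<.29)
    if L.sum()>10: print(n,'latch',L.sum(),np.percentile(k[L][:,0],[1,50,99]).round(),np.percentile(w[L][:,2],[1,50,99]).round(3))
    for y0 in (60,-70):
        E=(abs(k[...,1]-y0)<10)&(k[...,0]>90)&(k[...,0]<170)&(w[...,2]>.14)&(w[...,2]<.2)
        if E.sum()>10: print(n,'edge y',y0,E.sum(),np.percentile(k[E][:,0],[1,50,99]).round(),np.percentile(w[E][:,2],[1,50,99]).round(3))
print('cols y from -160 step20; rows x from 60 step 20'); print(H.astype(int)); print(bot.observe()['clock'])
```

```text
wrist latch 6287 [ 92. 140. 153.] [0.175 0.195 0.236]
wrist edge y 60 1666 [ 91. 112. 136.] [0.167 0.175 0.183]
wrist edge y -70 1069 [ 91. 112. 136.] [0.167 0.174 0.182]
scene latch 428 [ 94. 142. 161.] [0.175 0.196 0.24 ]
scene edge y 60 96 [ 92. 114. 138.] [0.168 0.176 0.184]
scene edge y -70 83 [ 93. 114. 138.] [0.168 0.176 0.184]
side latch 256 [ 91. 144. 157.] [0.175 0.2   0.236]
side edge y 60 49 [ 92. 122. 133.] [0.141 0.169 0.18 ]
side edge y -70 37 [ 90. 111. 135.] [0.166 0.173 0.18 ]
cols y from -160 step20; rows x from 60 step 20
[[  3   0 141  73  74  75  73  71  73  71  74  74 124 145   9  12]
 [  1   0 181 184 184 185 184 184 185 184 185 184 184 184  12  12]
 [  0   0 178 179 180 180 188 187 186 187 181 181 181 179  11  12]
 [  0   0 173 174 174 174 190 200 199 190 175 174 174 175  12  14]
 [  0   0   0   0   0   0 234 241 240  -1  -1   2   4   5   9  14]
 [ -1   0   0   0   0   0   0 235 235  -1  -1   3   4   5  10   9]
 [ -1  -1   0   0   0   0   0   0   0  -1   0   3   6   4  11   8]
 [  0   0   0   0   0   0   0   0  45  -1  49  51  50  10   9   4]
 [  0   0   0  -1  69  68  83  68  50  47  -1  49  52   9   6   2]
 [  0  99 107 108 110 111 112 110  50   5   3   1  52   9   4   3]]
17.0
```

```bash
python3 -m inch '[{"dx":0,"dy":0,"dz":-15,"rx":0,"ry":0,"rz":0,"hand":1},{"dx":14,"dy":33,"dz":0,"rx":0,"ry":0,"rz":0,"hand":1},{"dx":14,"dy":36,"dz":0,"rx":0,"ry":0,"rz":0,"hand":1},{"dx":14,"dy":36,"dz":0,"rx":0,"ry":0,"rz":0,"hand":1},{"dx":14,"dy":36,"dz":0,"rx":0,"ry":0,"rz":0,"hand":1},{"dx":14,"dy":36,"dz":0,"rx":0,"ry":0,"rz":0,"hand":1},{"dx":0,"dy":36,"dz":0,"rx":0,"ry":0,"rz":0,"hand":1},{"dx":0,"dy":0,"dz":0,"rx":0,"ry":0,"rz":0,"hand":1},{"dx":0,"dy":0,"dz":0,"rx":0,"ry":0,"rz":0,"hand":1}]'
cat >> h.py <<'E'
CO=np.array([.5495,.1165]);CT=-.082;CR=np.array([[np.cos(CT),-np.sin(CT)],[np.sin(CT),np.cos(CT)]])
def case(P): P=np.array(P); return np.r_[(P[:2]-CO)@CR,P[2]]*1000
def st():
    o=bot.observe(); print('t',round(o['clock'],2),'case mm',case(o['position']).round(1),'rot',o['tool_rot'].round(3),'F',o['force'].round(1))
E
python3 -c "from h import *; st()"
```

```text
clock: 17.9
position: [0.7346, 0.1719, 0.2789]
tool_rot: [-3.138, 0.001, 1.49]
force: [-0.2, -0.1, -0.6]
grip_width: -0.0003
t 17.9 case mm [179.9  70.4 278.9] rot [-3.138e+00  1.000e-03  1.490e+00] F [-0.2 -0.1 -0.6]
```

```bash
python3 -m inch '[{"dx":0,"dy":0,"dz":30,"rx":0,"ry":0,"rz":0,"hand":1},{"dx":0,"dy":0,"dz":30,"rx":0,"ry":0,"rz":0,"hand":1},{"dx":0,"dy":0,"dz":30,"rx":0,"ry":0,"rz":0,"hand":1},{"dx":0,"dy":0,"dz":30,"rx":0,"ry":0,"rz":0,"hand":1},{"dx":0,"dy":0,"dz":10,"rx":0,"ry":0,"rz":0,"hand":1},{"dx":0,"dy":0,"dz":0,"rx":0,"ry":0,"rz":0,"hand":1}]'
python3 - <<'E'
from h import *
st()
c,p,d=grab('side'); cv2.imwrite('pics/sd12.png',cv2.resize(p[80:260,230:430,::-1],None,fx=4,fy=3.3))
c,p,d=grab('scene'); cv2.imwrite('pics/s12.png',cv2.resize(p[100:290,140:380,::-1],None,fx=3,fy=3))
E
```

```text
clock: 18.5
position: [0.7338, 0.1722, 0.1504]
tool_rot: [-3.139, 0.001, 1.491]
force: [-0.4, -0.4, 0.5]
grip_width: -0.0003
t 18.5 case mm [179.1  70.6 150.4] rot [-3.139e+00  1.000e-03  1.491e+00] F [-0.4 -0.4  0.5]
```

View pics/sd12.png

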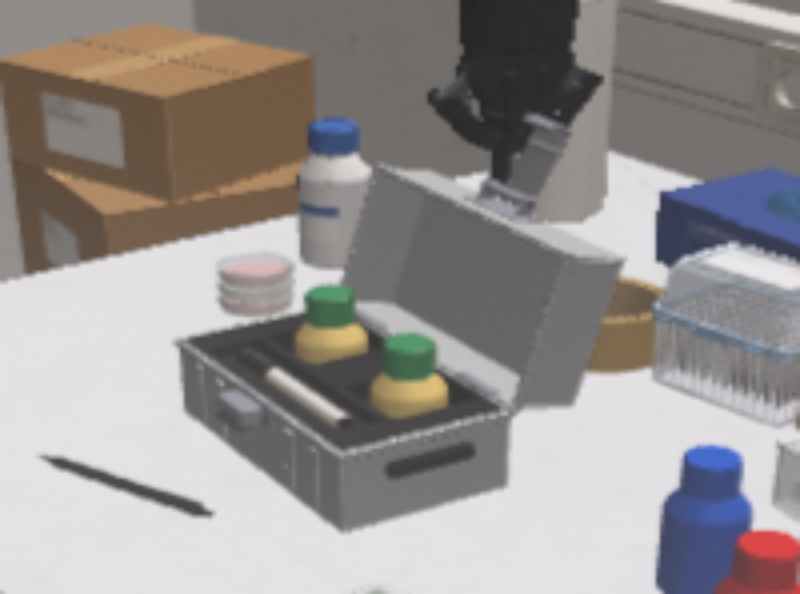

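View pics/s12.png

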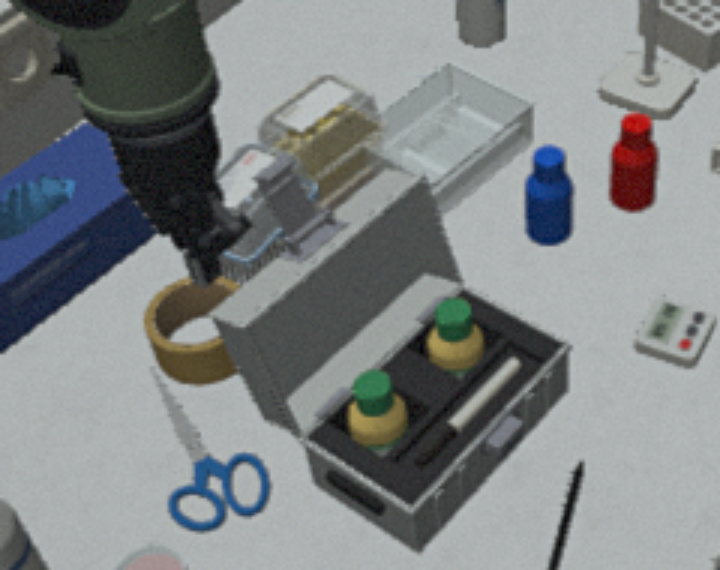

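```bash
python3 - <<'E'
import numpy as np
for r,h in ((100,12),):
  for t in (1.85,1.7,1.55,1.4,1.25,1.1,.95,.8,.65,.5,.4,.3,.2,.1,0):
    print(t,(np.array([59+48*np.sin(t)-r*np.cos(t)+h,68+48*np.cos(t)+r*np.sin(t)])).round(1))
E
python3 -m inch '[{"dx":0,"dy":-10,"dz":0,"rx":0,"ry":0,"rz":0,"hand":1},{"dx":0,"dy":-10,"dz":0,"rx":0,"ry":0,"rz":0,"hand":1},{"dx":0,"dy":-10,"dz":0,"rx":0,"ry":0,"rz":0,"hand":1},{"dx":0,"dy":-10,"dz":-3,"rx":0,"ry":0,"rz":0,"hand":1},{"dx":0,"dy":-10,"dz":-6,"rx":0,"ry":0,"rz":0,"hand":1},{"dx":0,"dy":0,"dz":0,"rx":0,"ry":0,"rz":0,"hand":1}]'
python3 -c "from h import *; st()"
```

```text
1.85 [144.7 150.9]
1.7 [131.5 161. ]
1.55 [116.9 169. ]
1.4 [101.3 174.7]
1.25 [ 85. 178.]
1.1 [ 68.4 178.9]
0.95 [ 51.9 177.3]
0.8 [ 35.8 173.2]
0.65 [ 20.4 166.7]
0.5 [  6.3 158.1]
0.4 [ -2.4 151.2]
0.3 [-10.3 143.4]
0.2 [-17.5 134.9]
0.1 [-23.7 125.7]
0 [-29. 116.]
clock: 19.2
position: [0.6856, 0.1768, 0.1634]
tool_rot: [3.138, -0.002, 1.491]
force: [0.2, 0.4, 0.3]
grip_width: 0.0001
t 19.2 case mm [130.7  71.2 163.4] rot [ 3.138e+00 -2.000e-03  1.491e+00] F [0.2 0.4 0.3]
```

```bash
python3 -m inch '[{"dx":0,"dy":-7,"dz":-2,"rx":0,"ry":0,"rz":0,"hand":1},{"dx":0,"dy":-7,"dz":-3,"rx":0,"ry":0,"rz":0,"hand":1},{"dx":0,"dy":0,"dz":0,"rx":0,"ry":0,"rz":0,"hand":1}]'
python3 - <<'E'
from h import *
st()
c,p,d=grab('side'); cv2.imwrite('pics/sd13.png',cv2.resize(p[80:260,230:430,::-1],None,fx=4,fy=3.3))
E
```

```text
clock: 19.5
position: [0.6709, 0.1775, 0.1662]
tool_rot: [3.141, -0.0, 1.491]
force: [-0.2, -0.5, 0.4]
grip_width: 0.0
t 19.5 case mm [116.   70.8 166.2] rot [ 3.141 -0.     1.491] F [-0.2 -0.5  0.4]
```

View pics/sd13.png

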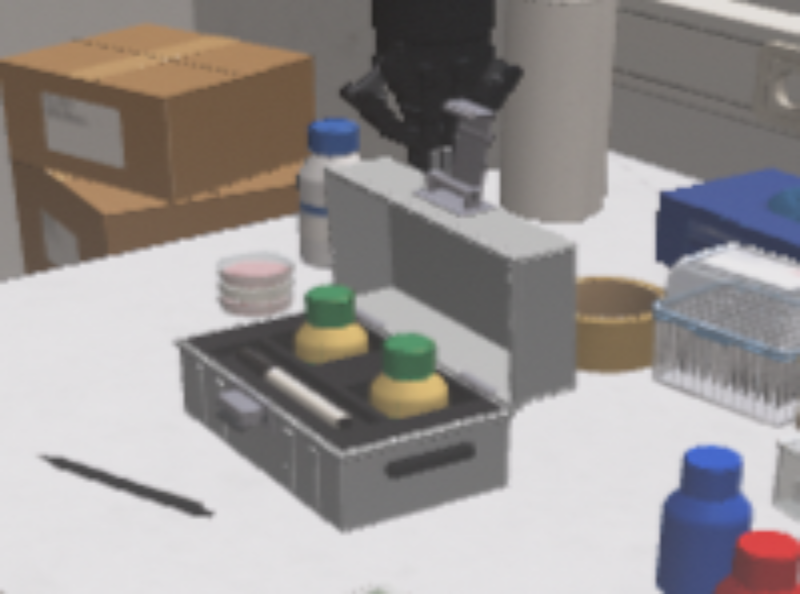

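The lid follows: it's now about vertical, edge at sd13 (450,200), and the latch stands up clear of the gripper. Continuing over the top.

```bash
python3 -m inch '[{"dx":0,"dy":-8,"dz":-4,"rx":0,"ry":0,"rz":0,"hand":1},{"dx":0,"dy":-8,"dz":-3,"rx":0,"ry":0,"rz":0,"hand":1},{"dx":0,"dy":-8,"dz":-2,"rx":0,"ry":0,"rz":0,"hand":1},{"dx":0,"dy":-8,"dz":-2,"rx":0,"ry":0,"rz":0,"hand":1},{"dx":0,"dy":-8,"dz":0,"rx":0,"ry":0,"rz":0,"hand":1},{"dx":0,"dy":-8,"dz":0,"rx":0,"ry":0,"rz":0,"hand":1},{"dx":0,"dy":-8,"dz":1,"rx":0,"ry":0,"rz":0,"hand":1},{"dx":0,"dy":-8,"dz":1,"rx":0,"ry":0,"rz":0,"hand":1},{"dx":0,"dy":0,"dz":0,"rx":0,"ry":0,"rz":0,"hand":1}]'
python3 - <<'E'
from h import *
st()
c,p,d=grab('side'); cv2.imwrite('pics/sd14.png',cv2.resize(p[80:260,230:430,::-1],None,fx=4,fy=3.3))
E
```

```text
clock: 20.45
position: [0.606, 0.1827, 0.174]
tool_rot: [-3.14, 0.0, 1.491]
force: [0.3, 0.6, 0.1]
grip_width: -0.0004
t 20.45 case mm [ 50.9  70.6 174. ] rot [-3.14   0.     1.491] F [0.3 0.6 0.1]
```

View pics/sd14.png

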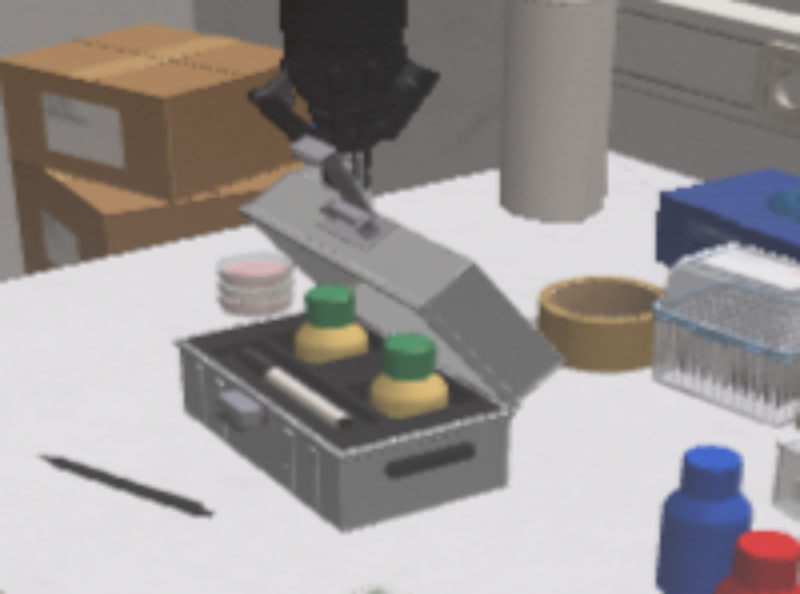

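```bash
python3 -m inch '[{"dx":0,"dy":-8,"dz":1,"rx":0,"ry":0,"rz":0,"hand":1},{"dx":0,"dy":-8,"dz":2,"rx":0,"ry":0,"rz":0,"hand":1},{"dx":0,"dy":-8,"dz":3,"rx":0,"ry":0,"rz":0,"hand":1},{"dx":0,"dy":-7,"dz":4,"rx":0,"ry":0,"rz":0,"hand":1},{"dx":0,"dy":-7,"dz":4,"rx":0,"ry":0,"rz":0,"hand":1},{"dx":0,"dy":-7,"dz":5,"rx":0,"ry":0,"rz":0,"hand":1},{"dx":0,"dy":-8,"dz":7,"rx":0,"ry":0,"rz":0,"hand":1},{"dx":0,"dy":-7,"dz":7,"rx":0,"ry":0,"rz":0,"hand":1},{"dx":0,"dy":0,"dz":0,"rx":0,"ry":0,"rz":0,"hand":1}]'
python3 - <<'E'
from h import *
st()
c,p,d=grab('side'); cv2.imwrite('pics/sd15.png',cv2.resize(p[80:260,230:430,::-1],None,fx=4,fy=3.3))
E
```

```text
clock: 21.4
position: [0.5461, 0.1872, 0.1401]
tool_rot: [-3.14, 0.001, 1.491]
force: [-0.1, -0.3, -0.0]
grip_width: 0.0002
t 21.4 case mm [ -9.2  70.2 140.1] rot [-3.140e+00  1.000e-03  1.491e+00] F [-0.1 -0.3 -0. ]
```

View pics/sd15.png

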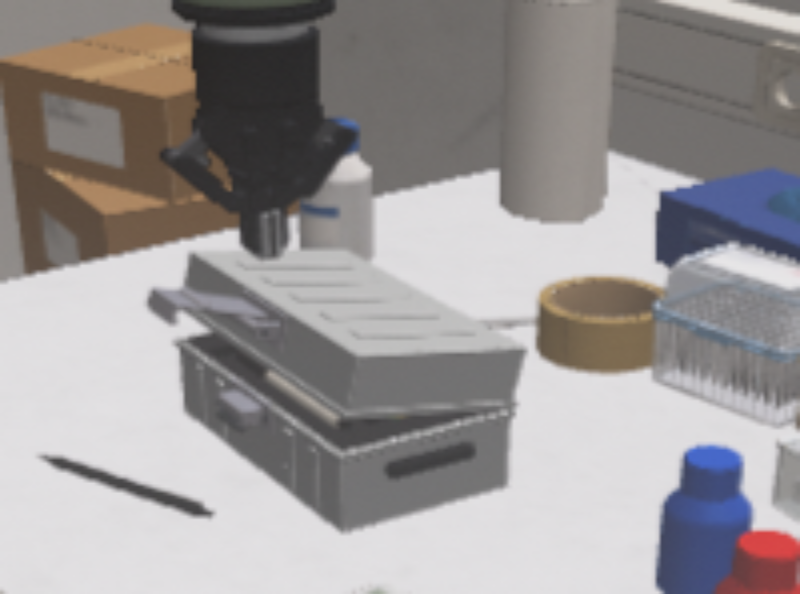

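```bash
python3 -m inch '[{"dx":-5,"dy":-7,"dz":6,"rx":0,"ry":0,"rz":0,"hand":1},{"dx":-5,"dy":-6,"dz":6,"rx":0,"ry":0,"rz":0,"hand":1},{"dx":0,"dy":-5,"dz":5,"rx":0,"ry":0,"rz":0,"hand":1},{"dx":0,"dy":-3,"dz":5,"rx":0,"ry":0,"rz":0,"hand":1},{"dx":0,"dy":0,"dz":2,"rx":0,"ry":0,"rz":0,"hand":1},{"dx":0,"dy":0,"dz":0,"rx":0,"ry":0,"rz":0,"hand":1}]'
python3 -c "from h import *; st()"
```

```text
clock: 22.05
position: [0.5258, 0.1791, 0.117]
tool_rot: [-3.141, 0.0, 1.491]
force: [0.9, 0.1, -0.4]
grip_width: 0.0001
t 22.05 case mm [-28.8  60.4 117. ] rot [-3.141  0.     1.491] F [ 0.9  0.1 -0.4]
```

```bash
python3 -m inch '[{"dx":0,"dy":0,"dz":2,"rx":0,"ry":0,"rz":0,"hand":1},{"dx":0,"dy":0,"dz":2,"rx":0,"ry":0,"rz":0,"hand":1},{"dx":0,"dy":0,"dz":0,"rx":0,"ry":0,"rz":0,"hand":1}]'
python3 -c "from h import *; st()"
```

```text
clock: 22.35
position: [0.5264, 0.1792, 0.1157]
tool_rot: [3.14, -0.001, 1.491]
force: [-14.0, -4.7, 45.9]
grip_width: 0.0003
t 22.35 case mm [-28.2  60.6 115.7] rot [ 3.140e+00 -1.000e-03  1.491e+00] F [-14.   -4.7  45.9]
```

A firm stop at 115.7 mm, against 116 mm for a shut lid. Lift off and look.

```bash
python3 -m inch '[{"dx":0,"dy":0,"dz":-4,"rx":0,"ry":0,"rz":0,"hand":1},{"dx":0,"dy":0,"dz":-20,"rx":0,"ry":0,"rz":0,"hand":1},{"dx":-10,"dy":-20,"dz":-30,"rx":0,"ry":0,"rz":0,"hand":1},{"dx":-30,"dy":-20,"dz":-40,"rx":0,"ry":0,"rz":0,"hand":1},{"dx":-40,"dy":-20,"dz":-30,"rx":0,"ry":0,"rz":0,"hand":1},{"dx":-30,"dy":0,"dz":-10,"rx":0,"ry":0,"rz":0,"hand":1},{"dx":0,"dy":0,"dz":0,"rx":0,"ry":0,"rz":0,"hand":1}]'
python3 - <<'E'
from h import *
st()
for n in ('wrist','scene','side'):
    c,p,d=grab(n,n+'16'); w=cloud(c,d); k=(w[...,:2]-CO)@CR*1000
    for y0 in (-80,0,80):
      L=(abs(k[...,1]-y0)<14)&(k[...,0]<-45)&(k[...,0]>-57)&(w[...,2]>.09)&(w[...,2]<.16)
      if L.sum()>4: print(n,'top z at y',y0,np.median(w[L][:,2]).round(4),L.sum())
    L=(abs(k[...,1])<16)&(k[...,0]<-62)&(k[...,0]>-180)&(w[...,2]>.08)&(w[...,2]<.22)
    if L.sum()>4: 
        q=np.c_[k[L][:,0],w[L][:,2]*1000]; print(n,'latch',len(q),[ (b,np.median(q[abs(q[:,0]-b)<5][:,1]).round(1)) for b in range(-150,-60,10) if (abs(q[:,0]-b)<5).sum()>3])
E
```

```text
clock: 23.05
position: [0.4609, 0.0754, 0.2444]
tool_rot: [3.138, -0.0, 1.486]
force: [0.6, 0.1, -0.2]
grip_width: -0.0001
t 23.05 case mm [-85.  -48.2 244.4] rot [ 3.138 -0.     1.486] F [ 0.6  0.1 -0.2]
wrist top z at y -80 0.1153 425
wrist top z at y 0 0.1153 545
wrist top z at y 80 0.1154 657
wrist latch 3216 [(-130, np.float64(118.7)), (-120, np.float64(117.7)), (-110, np.float64(119.0)), (-100, np.float64(114.7)), (-90, np.float64(113.1)), (-80, np.float64(111.7)), (-70, np.float64(110.3))]
scene top z at y -80 0.1161 46
scene top z at y 0 0.1166 49
scene top z at y 80 0.1162 69
scene latch 311 [(-130, np.float64(116.2)), (-120, np.float64(118.8)), (-110, np.float64(119.9)), (-100, np.float64(115.7)), (-90, np.float64(115.3)), (-80, np.float64(112.5)), (-70, np.float64(111.4))]
side top z at y -80 0.1132 29
side top z at y 0 0.113 28
side top z at y 80 0.1131 21
side latch 203 [(-130, np.float64(112.8)), (-120, np.float64(115.4)), (-110, np.float64(116.6)), (-100, np.float64(112.5)), (-90, np.float64(111.0)), (-80, np.float64(109.1)), (-70, np.float64(107.7))]
```

View pics/side16.png

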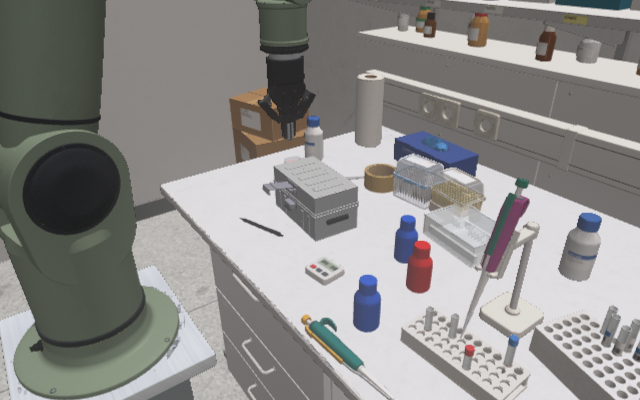

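View pics/wrist16.png

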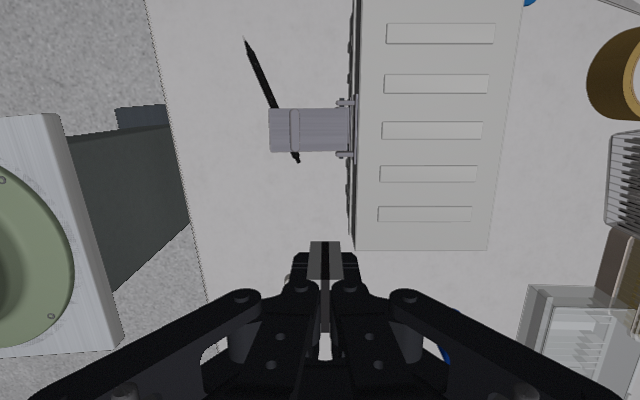

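The lid is shut: its top is at 115–116 mm across the full width. The latch sticks out forward, rib at wrist (295,130). Turn the jaws across the case and tilt slightly before swinging the latch, so the hand clears the lid.

```bash
python3 -m inch '[{"dx":24,"dy":-20,"dz":0,"rx":0,"ry":0,"rz":-0.143,"hand":1},{"dx":0,"dy":0,"dz":0,"rx":0,"ry":0,"rz":-0.143,"hand":1},{"dx":0,"dy":0,"dz":0,"rx":0,"ry":0,"rz":-0.143,"hand":1},{"dx":0,"dy":0,"dz":0,"rx":0,"ry":0,"rz":-0.143,"hand":1},{"dx":0,"dy":0,"dz":0,"rx":0,"ry":0,"rz":-0.143,"hand":1},{"dx":0,"dy":0,"dz":0,"rx":0,"ry":0,"rz":-0.143,"hand":1},{"dx":0,"dy":0,"dz":0,"rx":0,"ry":0,"rz":-0.143,"hand":1},{"dx":0,"dy":0,"dz":0,"rx":0,"ry":0,"rz":-0.143,"hand":1},{"dx":0,"dy":0,"dz":0,"rx":0,"ry":0,"rz":-0.143,"hand":1},{"dx":0,"dy":0,"dz":0,"rx":0,"ry":0,"rz":-0.143,"hand":1}]'
python3 -m inch '[{"dx":0,"dy":0,"dz":0,"rx":0,"ry":0,"rz":-0.143,"hand":1},{"dx":0,"dy":0,"dz":0,"rx":0,"ry":-0.125,"rz":0,"hand":1},{"dx":0,"dy":0,"dz":0,"rx":0,"ry":-0.125,"rz":0,"hand":1},{"dx":0,"dy":0,"dz":0,"rx":0,"ry":0,"rz":0,"hand":1}]'
python3 - <<'E'
from h import *
st(); o=bot.observe(); print((CR.T@R.from_euler('xyz',o['tool_rot']).as_matrix()[:2,:]).round(3))
E
```

```text
clock: 24.2
position: [0.4423, 0.1055, 0.2416]
tool_rot: [3.142, -0.001, 2.928]
force: [0.6, -1.0, 0.4]
grip_width: 0.0001
clock: 24.6
position: [0.4403, 0.1053, 0.2415]
tool_rot: [-3.141, 0.252, 3.067]
force: [-0.2, 0.1, -1.4]
grip_width: -0.0001
t 24.6 case mm [-107.9  -20.1  241.5] rot [-3.141  0.252  3.067] F [-0.2  0.1 -1.4]
[[-0.968 -0.007  0.249]
 [-0.007  1.     0.001]]
```

```bash
python3 -m inch '[{"dx":11,"dy":7,"dz":33,"rx":0,"ry":0,"rz":0,"hand":1},{"dx":11,"dy":7,"dz":33,"rx":0,"ry":0,"rz":0,"hand":1},{"dx":10,"dy":6,"dz":31,"rx":0,"ry":0,"rz":0,"hand":1},{"dx":0,"dy":0,"dz":0,"rx":0,"ry":0,"rz":0,"hand":1},{"dx":0,"dy":0,"dz":0,"rx":0,"ry":0,"rz":0,"hand":1}]'
python3 - <<'E'
from h import *
st()
c,p,d=grab('side'); cv2.imwrite('pics/sd17.png',cv2.resize(p[80:260,230:430,::-1],None,fx=4,fy=3.3))
c,p,d=grab('wrist','w17')
E
```

```text
clock: 25.1
position: [0.4371, 0.1254, 0.1404]
tool_rot: [-3.14, 0.248, 3.065]
force: [0.5, -0.5, 0.2]
grip_width: -0.0
t 25.1 case mm [-112.7   -0.4  140.4] rot [-3.14   0.248  3.065] F [ 0.5 -0.5  0.2]
```

View pics/sd17.png

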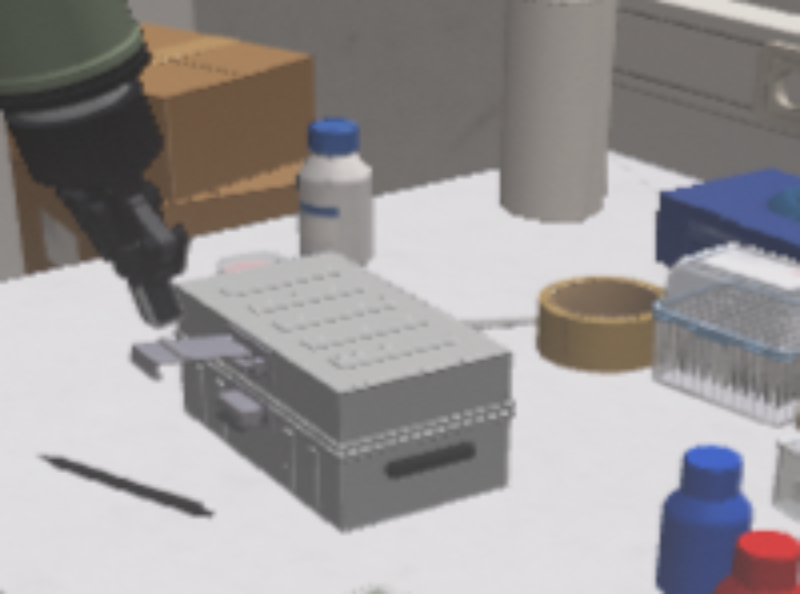

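View pics/w17.png

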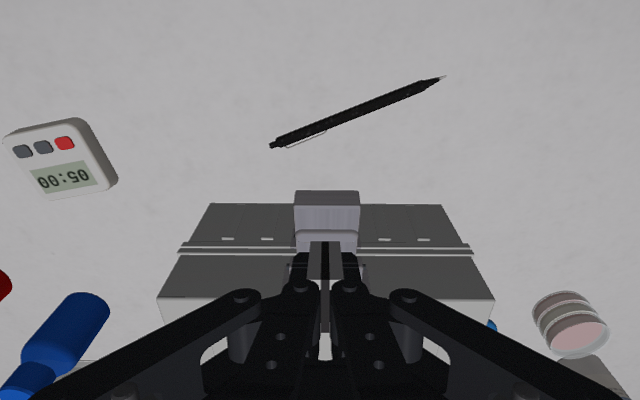

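The fingers are above the latch plate, beyond the rib. Swinging it down in small steps.

```bash
python3 -m inch '[{"dx":3,"dy":0,"dz":7.5,"rx":0,"ry":0,"rz":0,"hand":1},{"dx":3,"dy":0,"dz":7.5,"rx":0,"ry":0,"rz":0,"hand":1},{"dx":3,"dy":0,"dz":7.5,"rx":0,"ry":0,"rz":0,"hand":1},{"dx":3,"dy":0,"dz":7.5,"rx":0,"ry":0,"rz":0,"hand":1},{"dx":3,"dy":0,"dz":4.5,"rx":0,"ry":0,"rz":0,"hand":1},{"dx":3,"dy":0,"dz":4.5,"rx":0,"ry":0,"rz":0,"hand":1},{"dx":3,"dy":0,"dz":4.5,"rx":0,"ry":0,"rz":0,"hand":1},{"dx":0,"dy":0,"dz":0,"rx":0,"ry":0,"rz":0,"hand":1}]'
python3 - <<'E'
from h import *
st()
c,p,d=grab('side'); cv2.imwrite('pics/sd18.png',cv2.resize(p[120:240,230:370,::-1],None,fx=5,fy=5))
E
```

```text
clock: 26.0
position: [0.4274, 0.1256, 0.0931]
tool_rot: [-3.141, 0.25, 3.064]
force: [-0.5, 0.7, -0.3]
grip_width: -0.0005
t 26.0 case mm [-122.4   -0.9   93.1] rot [-3.141  0.25   3.064] F [-0.5  0.7 -0.3]
```

View pics/sd18.png

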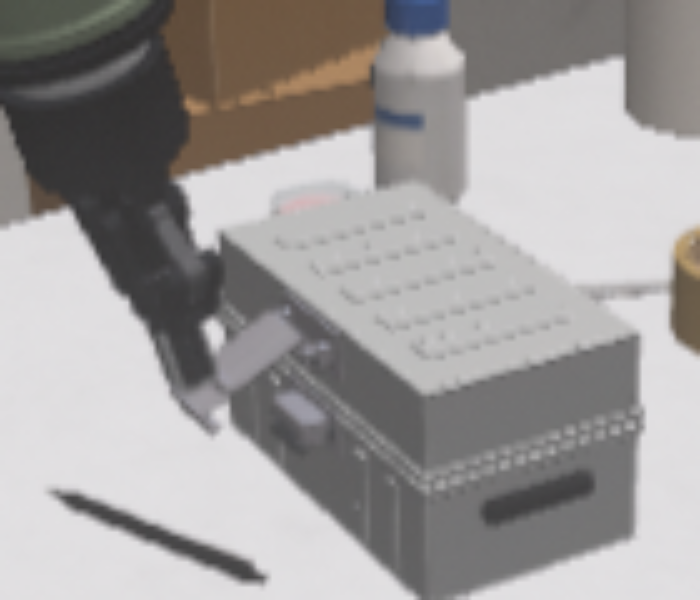

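```bash
python3 -m inch '[{"dx":1,"dy":0.5,"dz":6.5,"rx":0,"ry":0,"rz":0,"hand":1},{"dx":1,"dy":0.5,"dz":6.5,"rx":0,"ry":0,"rz":0,"hand":1},{"dx":-1.5,"dy":0,"dz":6.5,"rx":0,"ry":0,"rz":0,"hand":1},{"dx":-2,"dy":0,"dz":6.5,"rx":0,"ry":0,"rz":0,"hand":1},{"dx":-3,"dy":0,"dz":6,"rx":0,"ry":0,"rz":0,"hand":1},{"dx":-3,"dy":0,"dz":6,"rx":0,"ry":0,"rz":0,"hand":1},{"dx":0,"dy":0,"dz":0,"rx":0,"ry":0,"rz":0,"hand":1}]'
python3 - <<'E'
from h import *
st()
c,p,d=grab('side'); cv2.imwrite('pics/sd19.png',cv2.resize(p[120:240,230:370,::-1],None,fx=5,fy=5))
E
```

```text
clock: 26.75
position: [0.4447, 0.1252, 0.0581]
tool_rot: [3.142, 0.25, 3.063]
force: [-0.0, 1.0, 0.5]
grip_width: -0.0004
t 26.75 case mm [-105.1    0.    58.1] rot [3.142 0.25  3.063] F [-0.   1.   0.5]
```

View pics/sd19.png

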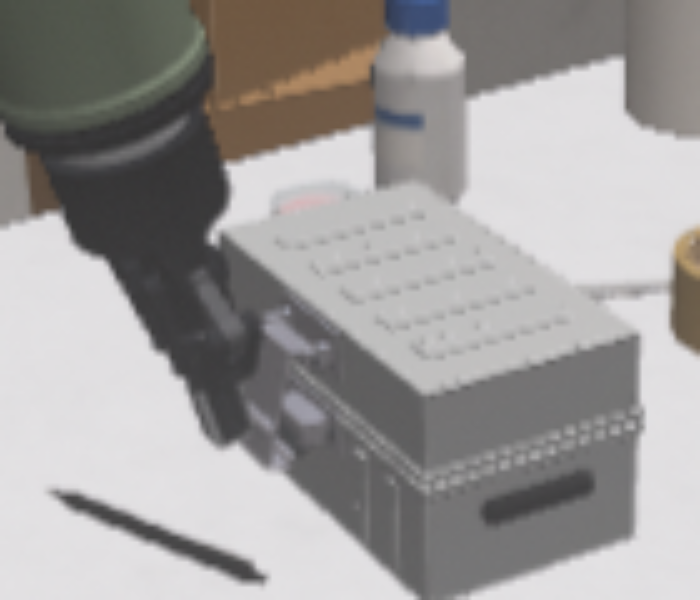

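The latch is near hanging, φ about 0.2. Now press towards the case against the spring.

```bash
python3 -m inch '[{"dx":-2,"dy":0,"dz":1.5,"rx":0,"ry":0,"rz":0,"hand":1},{"dx":-2,"dy":0,"dz":1.5,"rx":0,"ry":0,"rz":0,"hand":1},{"dx":-2,"dy":0,"dz":1,"rx":0,"ry":0,"rz":0,"hand":1},{"dx":-2,"dy":0,"dz":0.5,"rx":0,"ry":0,"rz":0,"hand":1},{"dx":0,"dy":0,"dz":0,"rx":0,"ry":0,"rz":0,"hand":1}]'
python3 -c "from h import *; st()"
```

```text
clock: 27.3
position: [0.4514, 0.1244, 0.0552]
tool_rot: [-3.141, 0.248, 3.065]
force: [-8.8, 1.2, -9.1]
grip_width: -0.0
t 27.3 case mm [-98.4  -0.1  55.2] rot [-3.141  0.248  3.065] F [-8.8  1.2 -9.1]
```

```bash
python3 -m inch '[{"dx":-2,"dy":0,"dz":0.5,"rx":0,"ry":0,"rz":0,"hand":1},{"dx":-2,"dy":0,"dz":0.5,"rx":0,"ry":0,"rz":0,"hand":1},{"dx":0,"dy":0,"dz":0,"rx":0,"ry":0,"rz":0,"hand":1}]'
python3 - <<'E'
from h import *
st()
c,p,d=grab('side'); cv2.imwrite('pics/sd20.png',cv2.resize(p[120:240,230:370,::-1],None,fx=5,fy=5))
E
```

```text
clock: 27.6
position: [0.4557, 0.1243, 0.0553]
tool_rot: [-3.141, 0.248, 3.065]
force: [-12.3, 2.0, -1.3]
grip_width: 0.0001
t 27.6 case mm [-94.1   0.   55.3] rot [-3.141  0.248  3.065] F [-12.3   2.   -1.3]
```

View pics/sd20.png

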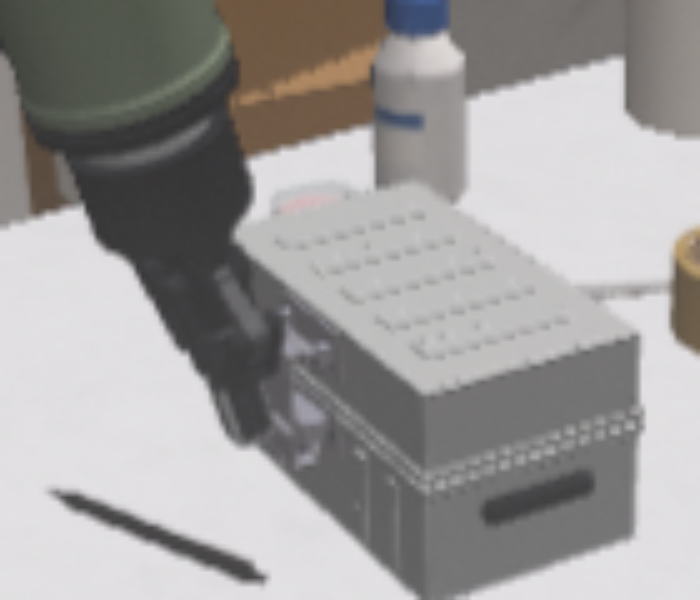

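```bash
python3 -m inch '[{"dx":-2,"dy":0,"dz":0.5,"rx":0,"ry":0,"rz":0,"hand":1},{"dx":0,"dy":0,"dz":0,"rx":0,"ry":0,"rz":0,"hand":1}]'
python3 -c "from h import *; st()"
python3 -m inch '[{"dx":-1,"dy":0,"dz":0.2,"rx":0,"ry":0,"rz":0,"hand":1},{"dx":0,"dy":0,"dz":0,"rx":0,"ry":0,"rz":0,"hand":1}]'
python3 -c "from h import *; st()"
```

```text
clock: 27.85
position: [0.4565, 0.1241, 0.055]
tool_rot: [-3.141, 0.246, 3.065]
force: [-22.2, 3.2, 2.4]
grip_width: 0.0
t 27.85 case mm [-93.3  -0.   55. ] rot [-3.141  0.246  3.065] F [-22.2   3.2   2.4]
clock: 28.05
position: [0.4568, 0.124, 0.0548]
tool_rot: [-3.14, 0.245, 3.066]
force: [-26.7, 3.6, 2.0]
grip_width: -0.0001
t 28.05 case mm [-93.   -0.1  54.8] rot [-3.14   0.245  3.066] F [-26.7   3.6   2. ]
```

A hard stop. Back off and check whether the latch stayed down.

```bash
python3 -m inch '[{"dx":5,"dy":0,"dz":-1,"rx":0,"ry":0,"rz":0,"hand":1},{"dx":20,"dy":0,"dz":-5,"rx":0,"ry":0,"rz":0,"hand":1},{"dx":20,"dy":0,"dz":-30,"rx":0,"ry":0,"rz":0,"hand":1},{"dx":10,"dy":-25,"dz":-40,"rx":0,"ry":0,"rz":0,"hand":1},{"dx":0,"dy":-40,"dz":-40,"rx":0,"ry":0,"rz":0,"hand":1},{"dx":0,"dy":-40,"dz":-30,"rx":0,"ry":0,"rz":0,"hand":1},{"dx":0,"dy":0,"dz":0,"rx":0,"ry":0,"rz":0,"hand":1}]'
python3 - <<'E'
from h import *
st()
for n in ('wrist','scene','side'):
    c,p,d=grab(n,n+'21'); w=cloud(c,d); k=(w[...,:2]-CO)@CR*1000
    L=(abs(k[...,1])<16)&(k[...,0]<-60)&(k[...,0]>-120)&(w[...,2]>.03)&(w[...,2]<.12)
    q=np.c_[k[L][:,0],w[L][:,2]*1000]
    print(n,[(b,np.percentile(q[abs(q[:,1]-b)<4][:,0],[5,50]).round(1)) for b in range(35,116,8) if (abs(q[:,1]-b)<4).sum()>3])
    L=(abs(k[...,1])<100)&(k[...,0]<50)&(k[...,0]>-55)&(w[...,2]>.09)&(w[...,2]<.13); print('lid top',np.median(w[L][:,2]) if L.sum() else None)
    for t in ('latch_tab','latch_hinge','keeper_front'):
        for q in bot.tip_of(n,t)[:1]:
            r,cc=q['centre'];print(t,round(q['score'],2),np.round(q['centre'],0),case(w[int(r),int(cc)]).round(1))
c=bot.get_calibration('side')
p=cv2.imread('pics/side21.png'); cv2.imwrite('pics/sd21c.png',cv2.resize(p[140:240,240:370],None,fx=6,fy=6))
p=cv2.imread('pics/scene21.png'); cv2.imwrite('pics/s21c.png',cv2.resize(p[180:300,210:350],None,fx=5,fy=5))
E
```

```text
clock: 28.75
position: [0.3906, 0.0815, 0.1281]
tool_rot: [3.131, 0.25, 3.05]
force: [-0.0, -0.4, -0.2]
grip_width: -0.0003
t 28.75 case mm [-155.5  -47.9  128.1] rot [3.131 0.25  3.05 ] F [-0.  -0.4 -0.2]
wrist [(35, array([-60.8, -60.2])), (43, array([-83.4, -82.7])), (51, array([-83.5, -82.8])), (59, array([-87.2, -86. ])), (67, array([-85. , -82.9])), (75, array([-83.6, -82.8])), (83, array([-83.8, -82.8]))]
lid top None
latch_tab 0.82 [268. 389.] [-82.1   2.   52.2]
scene [(43, array([-81.1, -79.6])), (51, array([-81.4, -80.2])), (59, array([-84.9, -75.2])), (67, array([-84.5, -80. ])), (75, array([-81.2, -80.8])), (83, array([-81.9, -80.8])), (91, array([-81.8, -80.6])), (99, array([-81.3, -78.3])), (107, array([-81.1, -72.5])), (115, array([-61.3, -60.3]))]
lid top 0.11688383007797121
latch_tab 0.6 [238. 298.] [-58.6  28.3 109. ]
latch_hinge 0.62 [235. 309.] [-72.7   4.4 106.1]
keeper_front 0.59 [242. 309.] [-80.3  14.8  95.7]
side [(35, array([-78.6, -60.6])), (43, array([-83.5, -82.1])), (51, array([-83.8, -77.8])), (59, array([-87.6, -74.9])), (67, array([-83.1, -63.8])), (75, array([-83.4, -82.6])), (83, array([-82.7, -82.1])), (91, array([-83.6, -82.1])), (99, array([-83., -74.])), (107, array([-62.9, -61. ]))]
lid top 0.11365332214507412
latch_tab 0.6 [202. 285.] [-82.5   3.1  61.1]
latch_hinge 0.59 [187. 288.] [-71.4   5.  100.8]
keeper_front 0.51 [204. 287.] [-81.6 -11.   61.9]
```

View pics/sd21c.png

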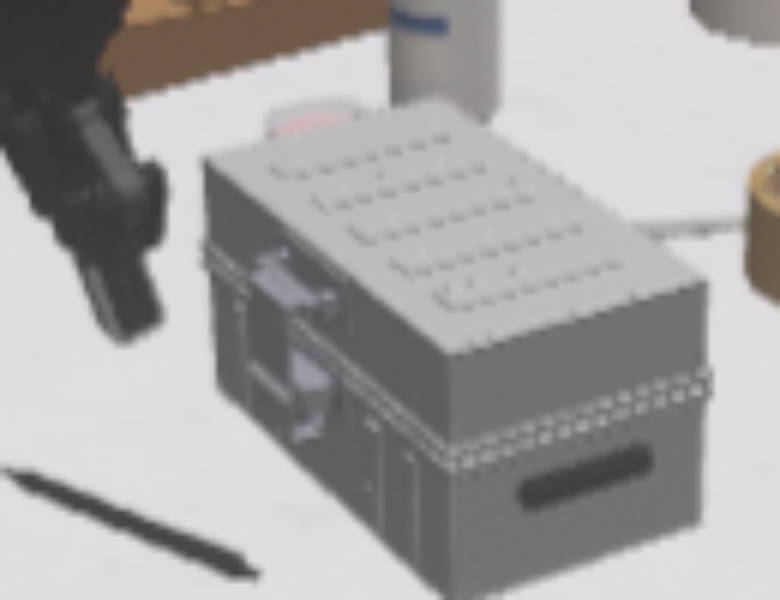

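View pics/s21c.png

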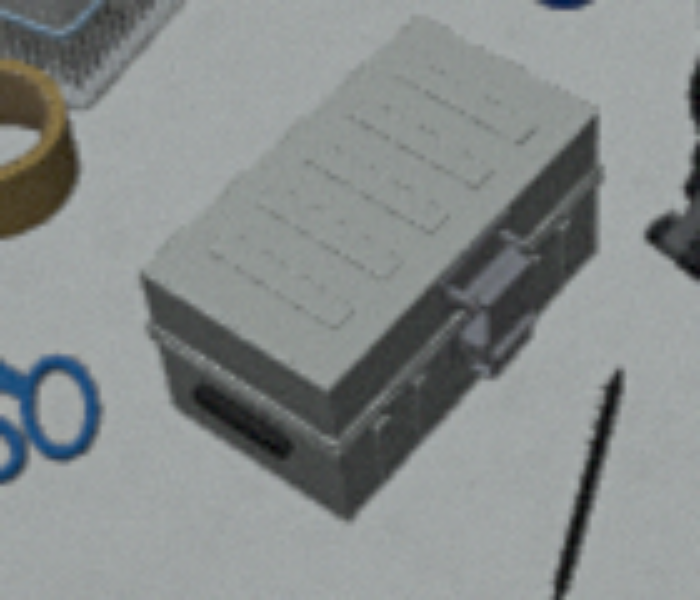

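The plate is vertical (–83 mm at both 43 and 83 mm height), the rib is at –86 mm and 60 mm high as specified, and the lid top is at 116 mm. The latch stayed down after release. One last look at everything before handing in.

View pics/scene21.png

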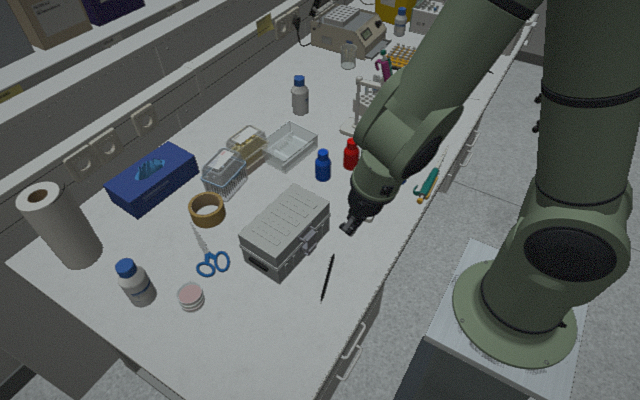

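The case is shut at (285,235), the gripper is free at (350,225), and the pen, tape, scissors and bottles are where they were.

```bash
python3 -c "
from h import *
st(); print(bot.job_done())"
```

```text
t 29.35 case mm [-156.5  -44.9  126.5] rot [3.131 0.247 3.056] F [-1.  -0.1  0.8]
the job is handed in; nothing more can be done
None
```

The case is packed, shut and latched, and I handed the job in at 29.4 s of the 67 s allowed.

- **Bottle:** I carried the yellow, green-capped bottle upright by its cap and stood it in the empty well beside its twin.
- **Marker:** I laid it in the tray, dropping it the last few millimetres. The top measured about 71 mm high, as it should for lying flat on the tray floor.
- **Lid:** I pushed it over from behind until it stopped hard. Its top measured 113–117 mm depending on the camera, against 116 mm for shut.
- **Latch:** I swung it down and pressed it home with up to about 27 N. After I let go it stayed vertical, with its rib at 60 mm height and 86 mm in front of the case centre, as specified for fully latched.

The highest wrist force I saw was about 48 N, when pressing the lid shut. The gripper was free of everything at hand-in.

**Checks that disagreed or were incomplete:**
- The side camera reads heights about 2–3 mm low, which accounts for the spread in the lid height.
- Some network point guesses on the latch in the scene picture were wrong, so I relied on depth measurements there.
- In the last picture the pen and the other things I could see were where they started. The arm hid the timer and one blue bottle, so I did not recheck those two.

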